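# Check the bar kit in

## Robot

A 6-joint arm with a two-finger parallel gripper is mounted at the origin on the work surface. World frame = base frame: x ahead of the robot, y to its left, z up, the work surface at z = 0. Lengths are in m, angles in degrees, forces in N, time in s.
With the tool pointing down it reaches from about 0.3 to 0.75 m from the base axis. Payload 8.5 kg.
Tool frame: the origin (TCP) lies midway between the tips of the shut fingers; the grasp point (between the pads) lies 19 mm behind it; z points along the fingers, y is the line along which they close (so a half turn about z gives the same grasp; the last joint's range is limited). The gripper opens to 85 mm and grips with 20 to 120 N. Pads are 22 mm wide; open, the fingers measure 114 mm over their backs; the gripper's body (76 mm by 85 mm) begins 54 mm behind the grasp point. The pads swing forward as they close: fully open they stand 13 mm farther back than shut.
Start: joints at [-88.195, 21.807, 74.336, -0, 83.858, -12.336], TCP at [0.134, -0.533, 0.197] pointing down, gripper open.
Joint ranges: [-178.18, 178.18], [-50.72, 133.34], [12.68, 142.11], [-81.47, 261.47], [9.98, 163.14], [-165.26, 165.26]. Speed limits (degrees/s): [136.94, 136.94, 180, 180, 180, 180].

## Interface

Orientations are given as a 3x3 rotation matrix whose columns are the frame's x, y, z axes.
In Python, from rig import monitor, optics, close_job, models gives the robot as it stands.
- The arm moves only by the tool step_arm, never from a script. Its arguments are lists of equal length, an entry for each row: "fingers": the closure, from -1 (fully open) to 1 (shut); "travel": the shift along the tool's x, y, z scaled (see below), a list of three; "twist": the turn about the tool's z scaled (see below). In form: {"fingers": [fingers, ...], "travel": [[tx, ty, tz], ...], "twist": [twist, ...]}. A call has 1 to 10 rows; each row shifts and turns the commanded pose from where the row before left it, along the tool's axes as they then stand; what a row does not reach is not made up. The controller multiplies each number of a shift by 100 mm and each number of a turn by pi rad. A row lasts 1/8 s, in which the tool goes at most 62.5 mm and 10.7 degrees, less where a joint would pass 70% of its speed; a pose out of reach is approached as far as the arm can. A call with a number of a shift or a turn outside -1 to 1 is refused whole. A call with a gripper value outside its range is refused whole. The fingers move at their own pace and stop on an object; "force" is the grip in N (left out, the last holds). Time passes only in rows, so rows that do not move let the fingers close. It gives the time, the measured TCP pose, the force, the opening and the grip force at its end, in the units of the state.
- monitor.observe(): the state, without advancing time (a new reading comes with each control period).
- optics.get_image(name): name is "scene" or "side" or "wrist"; returns (picture, depth): 480x640x3 uint8, blue, green, red; 480x640 float32, m along the optical axis (not along the pixel's ray), 0 where there is no reading.
- optics.get_calibration(name): a dict with "vertical_fov" (degrees; the focal length in pixels is half the picture's height over the tangent of half this angle, whatever the lens; pixels are square), "cx", "cy" (the principal point, pixels), "world_from_camera" (4x4, takes a point from camera to world coordinates). Camera axes: x right, y up, looking along -z (the intrinsics and any distortion apply to the point x, -y, -z); pixel columns grow to the right and rows downward; lengths in m; the calibration is good to about 2 mm. The wrist camera is an equidistant fisheye: a pixel r from the principal point sees the ray r / f radians off the axis. A picture is of the moment at which its call begins: read the wrist's pose just before it. get_calibration takes no time and is no camera call; for the wrist camera it gives the pose at the moment of the call.
- close_job(): hands the job in; it is judged then, once.
Trained networks look in the newest picture that a camera, given by its name, has taken for a name from the list of things; names that differ only in an ending like _2 or _b are one class to them, and where a whole thing is asked for, a point or a joint stands for the part that bears it (a point fixed in the world has none). Each returns a list of dicts, best first, with "confidence" (0 to 1); they miss things now and then, are a little off and sometimes report something else, mostly with a low value. They report only what shows in the picture. A call takes as long as a camera call. They do not tell look-alikes from the thing itself.
- models.trace(camera, query): "mask" (480x640 bool, what is visible of it) and "point" ([column, row] in pixels, amid what is visible of it).
- models.landmark_of(camera, query): "point" ([column, row] in pixels: a listed point, or the origin of a listed thing).
The state is a dict: "time_s": time; "q": joint angles; "qvel": joint speeds; "joint_efforts": joint torques, N m; "position": TCP position; "tool_rot": TCP orientation; "ft_force": force on the tool from outside, world axes, zero at the start; "wrist_torque": the same for the moment, N m; "grip_width": finger opening in m; "gripper_force": force on a finger pad.
Only numpy, scipy, OpenCV 4.12 (cv2) and the standard library are available. Lean on these libraries where they do the work, as an engineer would, in place of code of your own. Each camera call takes 0.05 s, during which the arm holds its last target. There are 200 camera calls.

## Task

Put every bar tool that is lying on the counter into the open kit drawer, then push the drawer fully home until it seats at its catch. Then pick up the hand scanner, aim it squarely at the middle of the barcode on the inventory card from about a hand's breadth away and hold it steady there for about two seconds, and set it back upright on its charging pad along the pad's length. Do not knock over or shove the bottles, glasses and other things standing about.

Things in the scene. Friction and masses are not known exactly. Their poses are not given: they have to be found in the camera images.
- muddler: dark wooden cocktail muddler, a bar 136 long lying along its x, 24 wide (y), 22 high, with a steel head 30 long and 34 wide at its +x end; 140 g. Origin: middle of its length, on the underside; grip it there across y. Lies on the counter right of the cabinet, or is absent
- opener: bottle opener 136 long lying along its x: black handle 90 long, 24 wide, 18 high (from x=-68 to +22), then a flat brass blade 36 wide to x=+68; 130 g. Origin: on the underside, 68 from the handle end; grip the handle at the origin across y. May be absent
- strainer: brass cocktail strainer 136 long lying along its x: handle 20 wide, 16 high from x=-68 to +17, then a round perforated disc 58 across and 10 high centred at x=+39; 120 g. Origin: on the underside, 68 from the handle end; grip the handle a little behind or at the origin across y. May be absent
- tongs: steel ice tongs, closed, 136 long lying along its x, 26 wide, 16 to 18 high, rigid, black spacer in the middle; 110 g. Origin: middle, on the underside; grip it there across y. May be absent
- bar_cabinet: low blue cabinet, fixed: 270 deep (x), 330 wide (y), 100 high; origin: centre of its underside. Its drawer front with a brass knob faces the cabinet's -x, towards the robot; a fixed fruit bowl and mug, up to 130 high, stand on the far half of its top, at x above -15
- bar_cabinet_drawer0 (a joint): opening of the kit drawer in m: 0 fully home, up to 0.19 open, it opens towards the cabinet's -x. Light runner friction (1 N); over the last 15 mm a spring roller resists with up to about 6 N, then past 7 mm it pulls the drawer home to 0. Start 0.16 to 0.185. The drawer is an open plywood box, wall 6 thick, front panel 15 thick
- drawer_floor (a point): centre of the drawer's inner floor, moves with the drawer, 22 above the counter; axes as the cabinet's. The inside is 225 long (x from -112 to +112), 288 wide (y from -144 to +144), walls 56 high above this floor. The open part reaches from x=-112 back by the joint's opening less about 6 mm; the rest is under the cabinet's top. Inside face of the front panel at x=-112, outer face at x=-133
- bar_cabinet_drawer0_handle (a point): end of the drawer's round brass knob (about 28 across), 35 in front of the drawer front, centred across it, 62 above the counter: push it towards the cabinet's +x
- scanner: hand scanner lying flat on the charging pad: black body 40 wide (y), 34 high from x=-75 to +25, then an orange head 56 wide and 42 high to x=+75 with a red window in its nose; 220 g. Origin: on the underside, middle of its length; grip the black body at the origin or a little behind it (x from 0 to -15) across y. It looks along its +x; always on, no trigger to press
- scan_eye (a point): middle of the scanner's red window, 75 ahead of the scanner's origin and 22 above its underside; the beam leaves along the scanner's +x
- pad: grey charging pad, fixed, 190 long (x), 100 wide (y), 8 thick, no rim; origin: centre of its underside. The scanner starts on it, lengthwise, head to the pad's +x
- card_stand: fixed stand of the inventory card: wooden foot 90 by 120, 12 high, brass post behind; origin: centre of its underside
- label: barcode label 96 wide (y), 66 high (z) on the fixed card, board 120 by 100, that leans back 24 degrees; origin: middle of the label, 82 above the counter; its -x axis is the printed face's outward normal, towards the robot's side and upwards. It is read by the beam hitting within 25 of its middle, from 50 to 180 in front, up to 40 degrees off square, so a level scanner works
- whisky: bystander: amber bottle, 72 across, 220 high; origin under its centre
- tumbler: bystander: glass tumbler, 72 across, 85 high; origin under its centre
- jigger: bystander: brass double-cone jigger, 52 across, 90 high, standing near the robot on its right
- coasters: bystander: stack of cork coasters, 96 across, 24 high, near the robot on its left
- sugar_cup: bystander: white cup, 68 across, 55 high, near the robot
- bitters: bystander: small amber bottle, 52 across, 120 high, left of the card
There are look-alikes about, which are no part of the job. Leave any blue look-alike of the scanner alone. Leave any orange or purple look-alike of the opener alone.

How it is judged (in metres and radians):
On the way, in this order (a step that is already met when the one before it is completed fails the run):
1. every bar tool present lies in the drawer, below its rim (x of muddler in the frame of drawer_floor between -0.115 and 0.115 m and y of muddler in the frame of drawer_floor between -0.145 and 0.145 m and z of muddler in the frame of drawer_floor between -0.01 and 0.04 m and x of opener in the frame of drawer_floor between -0.115 and 0.115 m and y of opener in the frame of drawer_floor between -0.145 and 0.145 m and z of opener in the frame of drawer_floor between -0.01 and 0.04 m and x of strainer in the frame of drawer_floor between -0.115 and 0.115 m and y of strainer in the frame of drawer_floor between -0.145 and 0.145 m and z of strainer in the frame of drawer_floor between -0.01 and 0.04 m and x of tongs in the frame of drawer_floor between -0.115 and 0.115 m and y of tongs in the frame of drawer_floor between -0.145 and 0.145 m and z of tongs in the frame of drawer_floor between -0.01 and 0.04 m), for 0.3 s.
2. the drawer is pushed home and seated, with the tools in it (all of step 1 and value of joint bar_cabinet_drawer0 below 0.004 m), for 0.4 s.
3. the scanner is aimed at the label's middle and held steady for a second (x of label in the frame of scan_eye between 0.05 and 0.18 m and y of label in the frame of scan_eye between -0.025 and 0.025 m and z of label in the frame of scan_eye between -0.025 and 0.025 m and x of scan_eye in the frame of label below -0.03 m and angle between the x axis of scanner and the x axis of label, either way round below 0.7 rad and linear speed of scanner below 0.03 m/s and angular speed of scanner below 0.2 rad/s), for 1 s.
At the end, for the whole second after the job is handed in: The drawer is home (opening below 4 mm) with every present tool inside it (origin within the inside length and width, less than 40 mm above its floor); the scanner lies upright on its pad (origins within 30 mm in plan, tilt below 0.12 rad, along the pad within 0.35 rad either way round) and at rest (all of step 2 and horizontal distance between scanner and pad below 0.03 m and z of scanner in the frame of pad between 0.004 and 0.014 m and angle between scanner's own z axis and vertical below 0.12 rad and angle between the x axis of scanner and the x axis of pad, either way round below 0.35 rad and linear speed of scanner below 0.02 m/s); the robot touches nothing.
It fails at once if a bystander is shoved more than 60 mm (distance of any of whisky, tumbler, jigger, coasters, sugar_cup, bitters from where it was at the start of the episode above 0.06 m).
It fails at once if a bystander is knocked over (angle between any of whisky, tumbler, jigger, coasters, sugar_cup, bitters's own z axis and vertical above 0.7 rad).
Of muddler, opener, strainer, tongs only 3 to 4 are there at a start; the rules pass over those that are not, and their reading is None.
At some moment in a run one of muddler, opener, strainer, tongs may be knocked a few centimetres aside while the robot is not near it.
Once in a run the grip may slacken for a moment while it holds something.
It also fails if it takes over 200 s, if anything falls off the work surface, if the arm or the gripper's body presses on something with over 40 N, if the wrist force passes 120 N, or if a joint passes its speed limit or range.

## Working session

There is one attempt and no reset: what is moved stays moved. The work goes in short steps, Python scripts to look and compute and a tool call to move; the robot and the scene stay as the last step left them, time stands still between calls to the robot, and variables do not carry over. Pictures are saved under pics/ and viewed, at most 14 in all, crops included, and the job is handed in when it is done.

Besides the shell and the picture viewer there is one more tool, called as name(argument=value, ...) on one line, values as JSON. step_arm: Moves the arm, as the interface text tells. Its arguments: {"type":"object","properties":{"fingers":{"type":"array","items":{"type":"number"}},"travel":{"type":"array","items":{"type":"array","items":{"type":"number"}}},"twist":{"type":"array","items":{"type":"number"}},"force":{"type":"number"}},"required":["fingers","travel","twist"]}

```bash
ls; mkdir -p pics
python3 - <<'E'
from rig import monitor, optics, models
import cv2,numpy as np
s=monitor.observe();print(s['position'],s['tool_rot'],s['time_s'])
for n in ('scene','side'):
    p,d=optics.get_image(n);cv2.imwrite(f'pics/{n}0.png',p);c=optics.get_calibration(n);print(n,c)
E
```

```text
pics
[ 0.13433962 -0.53298258  0.19671863] [[ 9.69703619e-01  2.44284446e-01 -3.43033853e-05]
 [ 2.44284238e-01 -9.69702589e-01  1.44908935e-03]
 [ 3.20725909e-04 -1.41356697e-03 -9.99998949e-01]] 0.0
scene {'vertical_fov': 45.5858280847972, 'cx': 311.8314231976001, 'cy': 245.39073265963518, 'world_from_camera': array([[ 0.78431708, -0.49262188,  0.37705492,  1.15921402],
       [ 0.62007151,  0.60398972, -0.50070724, -0.81177927],
       [ 0.01892204,  0.62651425,  0.77918024,  1.38525374],
       [ 0.        ,  0.        ,  0.        ,  1.        ]])}
side {'vertical_fov': 44.93650791168934, 'cx': 315.4298840912375, 'cy': 235.26006264940693, 'world_from_camera': array([[ 0.95111497,  0.23979616, -0.19462299,  0.24025429],
       [-0.30877239,  0.7512294 , -0.58336437, -0.83924475],
       [ 0.00631798,  0.6149408 ,  0.78854797,  1.2232365 ],
       [ 0.        ,  0.        ,  0.        ,  1.        ]])}
```

View pics/scene0.png

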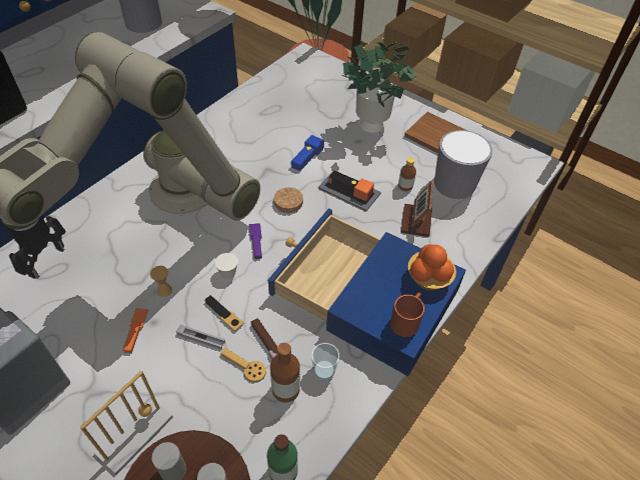

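View pics/side0.png

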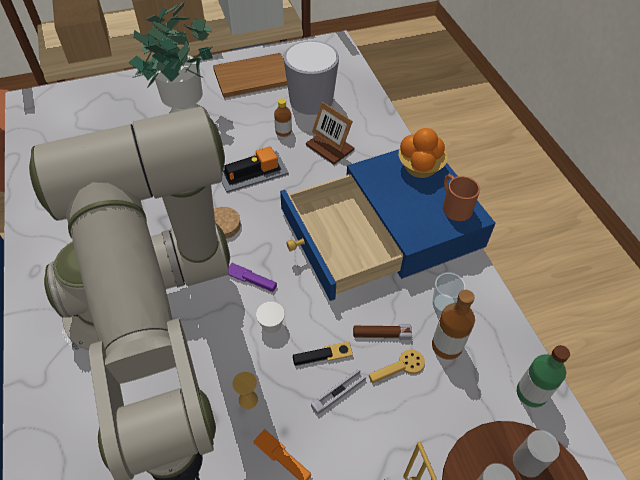

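The scene view shows all four tools: opener (224,312), tongs (200,337), strainer (243,363), muddler (265,337). The orange (136,330) and purple (256,240) openers and the blue scanner (308,152) are look-alikes. The real scanner is on its pad at (350,187), and the card is at (420,205).

```bash
cat > h.py <<'E'
from rig import monitor, optics, models
import cv2,numpy as np
def cloud(n,d,c=None):
    c=c or optics.get_calibration(n)
    f=240/np.tan(np.radians(c['vertical_fov'])/2)
    v,u=np.mgrid[:480,:640]
    P=np.stack([(u-c['cx'])/f*d,-(v-c['cy'])/f*d,-d],-1)
    T=c['world_from_camera'];W=P@T[:3,:3].T+T[:3,3]
    W[d<=0]=np.nan
    return W
def pose(W,m):
    P=W[m&np.isfinite(W[...,0])];P=P[P[:,2]>0.005]
    med=np.median(P,0);P=P[np.linalg.norm(P-med,axis=1)<.15]
    xy=P[:,:2].astype(np.float32)
    (c,(w,h),a)=cv2.minAreaRect(xy)
    if w<h: w,h,a=h,w,a+90
    return np.round(c,4),round(w,4),round(h,4),round(a,1),np.round(np.percentile(P[:,2],[50,98]),4),len(P)
E
python3 - <<'E'
from h import *
for n in ('scene','side'):
    p,d=optics.get_image(n);W=cloud(n,d);np.save(f'W_{n}.npy',W)
    for q in 'muddler opener strainer tongs scanner pad card_stand label bar_cabinet whisky tumbler jigger coasters sugar_cup bitters'.split():
        for r in models.trace(n,q)[:4]:
            if r['confidence']<.3: continue
            try: print(n,q,round(r['confidence'],2),np.round(r['point']),*pose(W,r['mask']))
            except Exception as e: print(n,q,e)
    for q in ('drawer_floor','bar_cabinet_drawer0_handle','label','scan_eye','muddler','opener','strainer','tongs','scanner','pad','bar_cabinet'):
        for r in models.landmark_of(n,q)[:3]:
            u,v=np.round(r['point']).astype(int);print(n,q,round(r['confidence'],2),(u,v),np.round(W[v,u],4))
print(monitor.observe()['time_s'])
E
```

```text
scene muddler 0.72 [266. 336.] [ 0.5956 -0.2648] 0.1312 0.0261 159.0 [0.0207 0.0269] 383
scene opener 0.68 [228. 316.] [ 0.4486 -0.2754] 0.1361 0.0382 173.9 [0.014  0.0217] 457
scene opener 0.61 [133. 329.] [ 0.2994 -0.4699] 0.1365 0.0366 121.0 [0.0143 0.0219] 453
scene opener 0.57 [257. 237.] [ 0.3438 -0.0255] 0.1422 0.035 131.9 [0.0144 0.0227] 294
scene strainer 0.86 [247. 367.] [ 0.5982 -0.3579] 0.1366 0.0553 5.0 [0.0118 0.0195] 557
scene tongs 0.88 [200. 340.] [ 0.4554 -0.3716] 0.1331 0.0295 18.9 [0.0141 0.0214] 363
scene scanner 0.87 [311. 152.] [0.2225 0.3961] 0.1922 0.0601 92.8 [0.0328 0.0466] 562
scene scanner 0.75 [352. 185.] [0.4386 0.3576] 0.1544 0.083 1.7 [0.0397 0.0543] 714
scene pad 0.8 [347. 195.] [0.4407 0.3384] 0.1883 0.0999 5.8 [0.0086 0.0154] 453
scene card_stand 0.85 [421. 214.] [0.6786 0.3862] 0.1678 0.0894 117.3 [0.0189 0.1269] 1074
scene label 0.68 [419. 204.] [0.6917 0.3718] 0.1267 0.0455 117.5 [0.0872 0.1285] 511
scene bar_cabinet 0.8 [372. 283.] [0.7636 0.0094] 0.2854 0.2787 93.5 [0.0994 0.1772] 6722
scene whisky 0.79 [286. 374.] [ 0.7363 -0.3458] 0.0716 0.0
[... 4477 characters left out ...]
.int64(334)) [ 0.5979 -0.272   0.0167]
side opener 0.91 (np.int64(255), np.int64(278)) [ 0.3524 -0.0332  0.0225]
side opener 0.7 (np.int64(323), np.int64(358)) [ 0.4469 -0.2833  0.0088]
side opener 0.67 (np.int64(282), np.int64(462)) [ 0.2943 -0.4789  0.0177]
side strainer 0.98 (np.int64(394), np.int64(369)) [ 0.5887 -0.3604  0.0153]
side strainer 0.45 (np.int64(328), np.int64(148)) [0.6791 0.3651 0.0079]
side strainer 0.3 (np.int64(271), np.int64(326)) [ 0.3516 -0.1929  0.0545]
side tongs 0.62 (np.int64(339), np.int64(392)) [ 0.455  -0.3702  0.0066]
side scanner 0.96 (np.int64(251), np.int64(168)) [0.4348 0.3344 0.0275]
side pad 0.71 (np.int64(254), np.int64(172)) [0.4417 0.3317 0.0116]
2.8
```

```bash
cat >> h.py <<'E'
def plan(xyz,yaw=None):
    s=monitor.observe();R=np.array(s['tool_rot']);p=np.array(s['position'])
    y0=np.degrees(np.arctan2(R[1,0],R[0,0]))
    yaw=y0 if yaw is None else yaw
    tw=-(yaw-y0)/180
    a=np.radians(yaw);Rn=np.array([[np.cos(a),np.sin(a),0],[np.sin(a),-np.cos(a),0],[0,0,-1]])
    D=Rn.T@(np.array(xyz)-p)*10
    print('t',round(s['time_s'],1),'pos',np.round(p,4),'yaw',round(y0,1),'w',round(s['grip_width'],4),'| twist first',round(tw,4),'then travel',np.round(D,3))
E
python3 - <<'E'
from h import *
for n in ('scene','side'):
    W=np.load(f'W_{n}.npy')
    reg=(W[...,0]>.4)&(W[...,0]<1)&(W[...,1]>-.22)&(W[...,1]<.28)
    for z0,z1,nm in ((.096,.106,'top'),(.018,.03,'floor'),(.072,.084,'rim'),(.084,.094,'rim2')):
        m=reg&(W[...,2]>z0)&(W[...,2]<z1)
        k,l,st,ce=cv2.connectedComponentsWithStats(m.astype(np.uint8))
        for i in np.argsort(-st[1:,4])[:3]+1:
            if st[i,4]<60: continue
            P=W[l==i];r=cv2.minAreaRect(P[:,:2].astype(np.float32));print(n,nm,st[i,4],np.round(P.mean(0),3),np.round(cv2.boxPoints(r),3).tolist())
plan((.453,-.371,.2),19)
E
```

```text
scene top 6141 [0.806 0.014 0.1  ] [[0.6710000038146973, 0.19599999487400055], [0.7049999833106995, -0.13899999856948853], [0.9599999785423279, -0.11299999803304672], [0.9259999990463257, 0.22200000286102295]]
scene floor 3180 [0.588 0.032 0.022] [[0.49399998784065247, 0.16200000047683716], [0.5210000276565552, -0.10199999809265137], [0.6779999732971191, -0.0860000029206276], [0.6510000228881836, 0.17800000309944153]]
scene floor 137 [ 0.599 -0.131  0.025] [[0.5070000290870667, -0.1379999965429306], [0.5090000033378601, -0.15299999713897705], [0.6949999928474426, -0.12300000339746475], [0.6930000185966492, -0.1080000028014183]]
scene floor 135 [ 0.88  -0.117  0.024] [[0.7940000295639038, -0.11999999731779099], [0.7950000166893005, -0.12800000607967377], [0.9589999914169312, -0.11299999803304672], [0.9580000042915344, -0.10499999672174454]]
scene rim 625 [0.554 0.003 0.078] [[0.4790000021457672, 0.1679999977350235], [0.5130000114440918, -0.1459999978542328], [0.6980000138282776, -0.12600000202655792], [0.6639999747276306, 0.18799999356269836]]
scene rim 223 [ 0.839 -0.121  0.078] [[0.
[... 1881 characters left out ...]
7999998927116394, 0.0860000029206276], [0.5080000162124634, -0.1509999930858612], [0.5220000147819519, -0.14900000393390656], [0.49399998784065247, 0.08699999749660492]]
side rim2 560 [0.5   0.002 0.087] [[0.4749999940395355, 0.17299999296665192], [0.5080000162124634, -0.1509999930858612], [0.5249999761581421, -0.14900000393390656], [0.4909999966621399, 0.17399999499320984]]
side rim2 155 [ 0.78  -0.123  0.089] [[0.6980000138282776, -0.13199999928474426], [0.8740000128746033, -0.15299999713897705], [0.878000020980835, -0.11500000208616257], [0.7020000219345093, -0.09399999678134918]]
t 2.8 pos [ 0.1344 -0.5333  0.1973] yaw 14.1 w 0.0855 | twist first -0.027 then travel [ 3.541 -0.497 -0.027]
```

step_arm(fingers=[-0.3, -0.3, -0.3, -0.3, -0.3, -0.3, -0.3, -0.3, -0.3, -0.3], travel=[[0, 0, 0], [0.44, -0.06, 0], [0.44, -0.06, 0], [0.44, -0.06, 0], [0.44, -0.06, 0], [0.44, -0.06, 0.1], [0.44, -0.06, 0.2], [0.44, -0.06, 0.2], [0, 0, 0.2], [0, 0, 0.2]], twist=[-0.027, 0, 0, 0, 0, 0, 0, 0, 0, 0], force=40)

```text
time_s: 4.05
position: [0.4124, -0.3929, 0.1066]
tool_rot: [[0.945, 0.327, -0.0], [0.327, -0.945, -0.0], [-0.0, 0.0, -1.0]]
ft_force: [0.6, -0.9, -0.9]
grip_width: 0.0555
gripper_force: 0.0
```

Run:
```python
from h import *
plan((.453,-.371,.004),19)
for n in ('scene','side'):
    p,d=optics.get_image(n);W=cloud(n,d)
    for q in ('tongs','opener'):
      for r in models.trace(n,q)[:3]:
        if r['confidence']>.3: print(n,q,round(r['confidence'],2),*pose(W,r['mask']))
```

```text
t 4.0 pos [ 0.4124 -0.3929  0.1066] yaw 19.1 w 0.0555 | twist first 0.0004 then travel [ 0.455 -0.075  1.026]
scene tongs 0.91 [ 0.4554 -0.3711] 0.1362 0.0291 19.1 [0.0132 0.0216] 396
scene opener 0.77 [ 0.4494 -0.2781] 0.1372 0.0383 176.9 [0.0143 0.0221] 450
scene opener 0.68 [ 0.3457 -0.0227] 0.1428 0.0356 136.2 [0.0144 0.023 ] 317
scene opener 0.61 [0.4397 0.3468] 0.1529 0.0576 2.8 [0.0404 0.054 ] 644
side opener 0.56 [ 0.4475 -0.2789] 0.1358 0.0259 172.2 [0.0156 0.0208] 174
side opener 0.49 [0.303  0.0032] 0.0537 0.0226 114.0 [0.0111 0.0173] 109
side opener 0.35 [0.586  0.5242] 0.1458 0.0513 71.9 [0.0648 0.1212] 506
```

step_arm(fingers=[-0.3, -0.3, -0.3, -0.3, -0.3, 1, 1, 1, 1, 1], travel=[[0.23, -0.04, 0], [0.23, -0.035, 0.25], [0, 0, 0.4], [0, 0, 0.25], [0, 0, 0.12], [0, 0, 0], [0, 0, 0], [0, 0, 0], [0, 0, 0], [0, 0, 0]], twist=[0, 0, 0, 0, 0, 0, 0, 0, 0, 0])

```text
time_s: 5.6
position: [0.453, -0.3713, 0.0055]
tool_rot: [[0.946, 0.326, 0.0], [0.326, -0.946, -0.0], [0.0, 0.0, -1.0]]
ft_force: [0.2, -0.1, 0.1]
grip_width: -0.0001
gripper_force: 0.0
```

step_arm(fingers=[1, 1, 1, 1], travel=[[0, 0, -0.4], [0, 0, -0.5], [0, 0, -0.5], [0, 0, 0]], twist=[0, 0, 0, 0])

```text
time_s: 6.1
position: [0.4541, -0.3725, 0.1494]
tool_rot: [[0.945, 0.326, 0.005], [0.326, -0.945, -0.006], [0.003, 0.008, -1.0]]
ft_force: [-0.1, -1.0, -0.8]
grip_width: 0.0002
gripper_force: 0.0
```

Run:
```python
from h import *
plan((.5878,.1141,.144),5.8)
```

```text
t 6.1 pos [ 0.4541 -0.3725  0.1494] yaw 19.0 w 0.0002 | twist first 0.0734 then travel [ 1.822 -4.706  0.054]
```

Run:
```python
from h import *
for n in ('scene','side'):
    p,d=optics.get_image(n);W=cloud(n,d);cv2.imwrite(f'pics/{n}1.png',p)
    for q in ('tongs',):
      for r in models.trace(n,q)[:3]:
        if r['confidence']>.3: print(n,q,round(r['confidence'],2),r['point'],*pose(W,r['mask']))
c=cv2.imread('pics/scene1.png')[200:440,120:440];cv2.imwrite('pics/c1.png',cv2.resize(c,None,fx=2,fy=2))
```

```text
scene tongs 0.6 [199.6, 339.2] [ 0.4553 -0.3706] 0.1366 0.0302 19.3 [0.0139 0.022 ] 398
side tongs 0.93 [336.2, 390.2] [ 0.4531 -0.3697] 0.136 0.0286 19.7 [0.0143 0.0207] 579
```

View pics/c1.png

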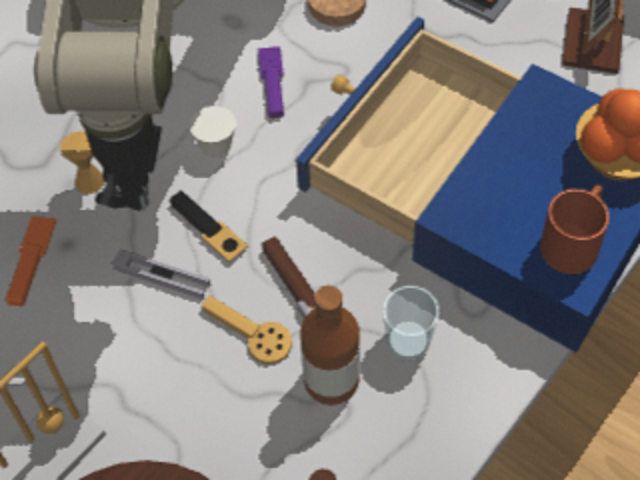

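Run:
```python
from h import *
s=monitor.observe();t=np.array(s['position'])
for n in ('scene','side'):
    p,d=optics.get_image(n);c=optics.get_calibration(n);W=cloud(n,d)
    f=240/np.tan(np.radians(c['vertical_fov'])/2)
    q=np.linalg.inv(c['world_from_camera'])@np.r_[t,1];print(n,'tcp px',c['cx']+f*q[0]/-q[2],c['cy']-f*q[1]/-q[2])
    m=(np.abs(W[...,:2]-t[:2]).max(-1)<.08)&(W[...,2]>.06)&(W[...,2]<.3)
    P=W[m];print(len(P), [ (round(z,3),np.round(P[(P[:,2]>z)&(P[:,2]<z+.01)].mean(0),3),((P[:,2]>z)&(P[:,2]<z+.01)).sum()) for z in np.arange(.1,.22,.01)])
p,d=optics.get_image('wrist');cv2.imwrite('pics/w1.png',p)
```

```text
scene tcp px 192.3417199651804 309.46318233778555
521 [(np.float64(0.1), array([nan, nan, nan]), np.int64(0)), (np.float64(0.11), array([nan, nan, nan]), np.int64(0)), (np.float64(0.12), array([nan, nan, nan]), np.int64(0)), (np.float64(0.13), array([nan, nan, nan]), np.int64(0)), (np.float64(0.14), array([nan, nan, nan]), np.int64(0)), (np.float64(0.15), array([nan, nan, nan]), np.int64(0)), (np.float64(0.16), array([nan, nan, nan]), np.int64(0)), (np.float64(0.17), array([ 0.459, -0.375,  0.176]), np.int64(1)), (np.float64(0.18), array([ 0.461, -0.375,  0.187]), np.int64(13)), (np.float64(0.19), array([ 0.462, -0.375,  0.194]), np.int64(22)), (np.float64(0.2), array([ 0.461, -0.374,  0.204]), np.int64(18)), (np.float64(0.21), array([ 0.462, -0.372,  0.216]), np.int64(13))]
side tcp px 340.5197490273655 365.1199424607404
635 [(np.float64(0.1), array([nan, nan, nan]), np.int64(0)), (np.float64(0.11), array([nan, nan, nan]), np.int64(0)), (np.float64(0.12), array([nan, nan, nan]), np.int64(0)), (np.float64(0.13), array([nan, nan, nan]), np.int64(0)), (np.float64(0.14), array([nan, nan, nan]), np.int64(0)), (np.float64(0.15), array([nan, nan, nan]), np.int64(0)), (np.float64(0.16), array([nan, nan, nan]), np.int64(0)), (np.float64(0.17), array([ 0.447, -0.379,  0.178]), np.int64(1)), (np.float64(0.18), array([ 0.445, -0.378,  0.186]), np.int64(19)), (np.float64(0.19), array([ 0.445, -0.377,  0.195]), np.int64(28)), (np.float64(0.2), array([ 0.445, -0.378,  0.204]), np.int64(15)), (np.float64(0.21), array([ 0.443, -0.376,  0.215]), np.int64(16))]<stdin>:8: RuntimeWarning: Mean of empty slice.
  ret = um.true_divide(
```

View pics/w1.png

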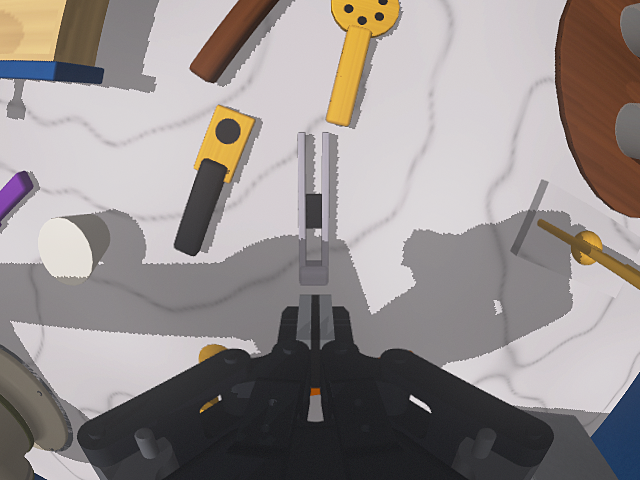

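The wrist view shows the shut fingers clear and the tongs untouched. Depth puts the fingertips about 25 mm higher than the reported TCP. I'll go back down and check the actual tip height there.

step_arm(fingers=[-0.3, -0.3, -0.3, -0.3, -0.3, -0.3], travel=[[0, 0, 0.5], [0, 0, 0.5], [0, 0, 0.4], [0, 0, 0], [0, 0, 0], [0, 0, 0]], twist=[0, 0, 0, 0, 0, 0])

```text
time_s: 7.2
position: [0.4536, -0.372, 0.0071]
tool_rot: [[0.946, 0.326, 0.002], [0.326, -0.946, -0.002], [0.001, 0.003, -1.0]]
ft_force: [-0.5, -0.1, -0.2]
grip_width: 0.0557
gripper_force: 0.0
```

Run:
```python
from h import *
s=monitor.observe();t=np.array(s['position']);print(t,s['grip_width'],s['ft_force'])
for n in ('side','scene'):
    p,d=optics.get_image(n);c=optics.get_calibration(n);W=cloud(n,d)
    R=np.array(s['tool_rot']);L=(W-t)@R
    m=(np.abs(L[...,0])<.02)&(np.abs(L[...,1])<.07)&(L[...,2]<0.02)&(L[...,2]>-.12)
    P=L[m];P=P[np.argsort(-P[:,2])]
    print(n,len(P));print(np.round(P[::max(1,len(P)//25)],3).tolist())
    if n=='side': cv2.imwrite('pics/c2.png',cv2.resize(p[270:430,240:460],None,fx=3,fy=3))
```

```text
[ 0.45363555 -0.37202988  0.00712481] 0.05565565300556638 [-0.52247162 -0.10190782 -0.24294248]
side 1203
[[0.014, 0.023, 0.016], [-0.015, 0.035, 0.011], [-0.006, 0.044, 0.01], [0.0, -0.064, 0.01], [-0.0, 0.016, 0.009], [-0.013, 0.015, 0.009], [0.012, 0.036, 0.008], [-0.004, -0.066, 0.008], [0.016, 0.048, 0.008], [-0.019, -0.068, 0.007], [0.016, 0.041, 0.007], [-0.0, 0.037, 0.006], [-0.014, 0.029, 0.006], [-0.01, -0.066, 0.005], [-0.001, -0.041, 0.005], [0.006, 0.053, 0.004], [-0.01, 0.062, 0.002], [-0.009, 0.002, -0.004], [-0.019, 0.004, -0.006], [-0.007, -0.012, -0.009], [-0.011, 0.032, -0.05], [-0.012, -0.032, -0.075], [-0.01, 0.042, -0.089], [-0.011, 0.055, -0.099], [-0.016, 0.032, -0.108], [-0.017, 0.022, -0.12]]
scene 908
[[-0.001, -0.031, 0.017], [0.005, 0.059, 0.012], [-0.017, 0.068, 0.011], [-0.018, 0.024, 0.01], [0.019, -0.023, 0.01], [-0.007, 0.01, 0.009], [0.016, 0.032, 0.009], [0.005, 0.039, 0.008], [-0.006, 0.04, 0.007], [0.005, 0.033, 0.007], [0.012, -0.052, 0.006], [0.005, -0.029, 0.005], [-0.002, 0.018, 0.005], [0.001, -0.006, 0.003], [0.008, -0.006, -0.001], [-0.014, -0.009, -0.005], [0.006, 0.013, -0.008], [-0.004, -0.028, -0.038], [0.01, -0.029, -0.054], [0.004, -0.028, -0.068], [0.007, 0.043, -0.084], [0.013, 0.06, -0.09], [0.01, 0.055, -0.1], [0.001, 0.064, -0.106], [0.012, 0.06, -0.111], [0.011, -0.052, -0.119]]
```

View pics/c2.png

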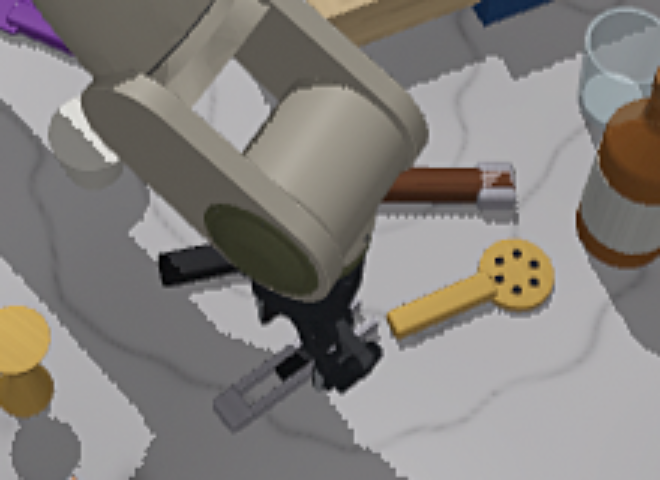

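The fingertips hover about 30 mm above the counter, so I'll feel my way down.

step_arm(fingers=[-0.3, -0.3, -0.3], travel=[[0, 0, 0.07], [0, 0, 0.07], [0, 0, 0]], twist=[0, 0, 0])

```text
time_s: 7.68
position: [0.4526, -0.3709, -0.0095]
tool_rot: [[0.946, 0.326, -0.001], [0.326, -0.946, 0.001], [-0.001, -0.002, -1.0]]
ft_force: [-1.1, 0.6, -0.0]
grip_width: 0.0555
gripper_force: 0.0
```

Run:
```python
from h import *
s=monitor.observe();t=np.array(s['position']);print(t,s['grip_width'],s['ft_force'],s['q'])
for n in ('side','scene'):
    p,d=optics.get_image(n);c=optics.get_calibration(n);W=cloud(n,d)
    R=np.array(s['tool_rot']);L=(W-t)@R
    m=(np.abs(L[...,0])<.013)&(np.abs(np.abs(L[...,1])-.033)<.012)&(W[...,2]<0.08)&(W[...,2]>.01)
    print(n,np.round(np.sort(W[...,2][m])[:20],3))
```

```text
[ 0.45263051 -0.37088792 -0.00949028] 0.05554814230794939 [-1.09918448  0.56391882 -0.03785174] [-5.09149415e+01  3.78559074e+01  8.38892533e+01  4.01076393e-04
  5.83480289e+01  2.00886575e+01]
side [0.028 0.028 0.029 0.03  0.031 0.032 0.032 0.032 0.033 0.033 0.034 0.035
 0.035 0.035 0.036 0.036 0.037 0.037 0.038 0.038]
scene [0.027 0.03  0.03  0.031 0.032 0.032 0.032 0.034 0.035 0.035 0.035 0.036
 0.036 0.037 0.037 0.037 0.037 0.038 0.039 0.039]
```

step_arm(fingers=[-0.3, -0.3, -0.3], travel=[[0, 0, 0.08], [0, 0, 0.07], [0, 0, 0]], twist=[0, 0, 0])

```text
time_s: 8.15
position: [0.4527, -0.3709, -0.0245]
tool_rot: [[0.946, 0.326, -0.001], [0.326, -0.946, 0.001], [-0.001, -0.001, -1.0]]
ft_force: [-0.5, 0.6, -0.3]
grip_width: 0.0555
gripper_force: 0.0
```

step_arm(fingers=[1, 1, 1, 1], travel=[[0, 0, 0], [0, 0, 0], [0, 0, 0], [0, 0, 0]], twist=[0, 0, 0, 0])

```text
time_s: 8.65
position: [0.4531, -0.3715, -0.0233]
tool_rot: [[0.946, 0.326, 0.001], [0.326, -0.946, -0.001], [0.0, 0.001, -1.0]]
ft_force: [-0.2, 0.1, 3.2]
grip_width: 0.0243
gripper_force: 39.8
```

step_arm(fingers=[1, 1, 1, 1, 1, 1, 1], travel=[[0, 0, -0.3], [0, 0, -0.5], [0, 0, -0.5], [0, 0, -0.2], [0, 0, 0], [0, 0, 0], [0, 0, 0]], twist=[0, 0, 0, 0, 0.037, 0.0364, 0])

```text
time_s: 9.52
position: [0.4528, -0.3711, 0.126]
tool_rot: [[0.995, 0.102, -0.001], [0.102, -0.995, 0.001], [-0.0, -0.001, -1.0]]
ft_force: [0.8, -0.2, -1.2]
grip_width: 0.0243
gripper_force: 39.6
```

Run:
```python
from h import *
plan((.5878,.1141,.004),5.8)
```

```text
t 9.5 pos [ 0.4528 -0.3711  0.126 ] yaw 5.8 w 0.0243 | twist first 0.0003 then travel [ 1.833 -4.69   1.22 ]
```

step_arm(fingers=[1, 1, 1, 1, 1, 1, 1, 1, 1, 1], travel=[[0.1, -0.25, 0], [0.2, -0.5, 0], [0.2, -0.52, 0], [0.2, -0.52, 0], [0.2, -0.52, 0], [0.2, -0.52, 0], [0.2, -0.52, 0], [0.2, -0.52, 0], [0.25, -0.52, 0], [0.28, -0.3, 0]], twist=[0, 0, 0, 0, 0, 0, 0, 0, 0, 0])

```text
time_s: 10.78
position: [0.6076, 0.1185, 0.1262]
tool_rot: [[0.994, 0.106, -0.001], [0.106, -0.994, 0.0], [-0.001, -0.0, -1.0]]
ft_force: [0.6, -0.9, -1.0]
grip_width: 0.0245
gripper_force: 39.6
```

Run:
```python
from h import *
plan((.5878,.1141,.004),5.8)
```

```text
t 10.8 pos [0.6076 0.1185 0.1262] yaw 6.1 w 0.0245 | twist first 0.0015 then travel [-0.202  0.024  1.222]
```

step_arm(fingers=[1, 1, 1, 1, 1, 1, 0.05, 0.05, 0.05], travel=[[-0.2, 0.02, 0], [0, 0, 0.3], [0, 0, 0.4], [0, 0, 0.35], [0, 0, 0.15], [0, 0, 0.02], [0, 0, 0], [0, 0, 0], [0, 0, 0]], twist=[0, 0, 0, 0, 0, 0, 0, 0, 0])

```text
time_s: 11.9
position: [0.5883, 0.1118, 0.0052]
tool_rot: [[0.995, 0.101, 0.002], [0.101, -0.995, 0.0], [0.002, 0.0, -1.0]]
ft_force: [-0.3, 0.5, 0.8]
grip_width: 0.0404
gripper_force: 0.0
```

step_arm(fingers=[0.05, 0.05, -0.3, -0.3, -0.3], travel=[[0, 0, -0.3], [0, 0, -0.5], [0, 0, -0.4], [0, 0, 0], [0, 0, 0]], twist=[0, 0, 0.03, 0.03, 0])

```text
time_s: 12.52
position: [0.5879, 0.1118, 0.1248]
tool_rot: [[0.996, -0.086, 0.001], [-0.086, -0.996, -0.0], [0.001, -0.0, -1.0]]
ft_force: [-0.1, 0.1, -0.8]
grip_width: 0.0555
gripper_force: 0.0
```

Run:
```python
from h import *
for n in ('scene','side'):
    p,d=optics.get_image(n);W=cloud(n,d)
    for q in ('tongs','opener','strainer','muddler'):
      for r in models.trace(n,q)[:4]:
        if r['confidence']>.3: print(n,q,round(r['confidence'],2),*pose(W,r['mask']))
plan((.448,-.275,.126),-4.7)
```

```text
scene tongs 0.9 [0.5893 0.107 ] 0.1322 0.0317 6.2 [0.0338 0.044 ] 340
scene opener 0.95 [ 0.2979 -0.468 ] 0.1384 0.038 120.9 [0.0141 0.0232] 478
scene opener 0.66 [ 0.3447 -0.026 ] 0.143 0.035 132.3 [0.0149 0.0236] 300
scene opener 0.59 [ 0.449  -0.2771] 0.1365 0.0367 176.0 [0.0142 0.023 ] 453
scene strainer 0.65 [0.5905 0.1074] 0.1372 0.0352 8.4 [0.0331 0.0434] 426
scene strainer 0.56 [ 0.5994 -0.3521] 0.1354 0.0569 176.1 [0.0114 0.021 ] 566
scene muddler 0.72 [ 0.5989 -0.2655] 0.1305 0.0276 158.8 [0.021  0.0274] 389
side tongs 0.62 [0.7318 0.0067] 0.2881 0.2764 79.0 [0.0974 0.1457] 9012
side tongs 0.59 [0.5922 0.1183] 0.1436 0.0482 4.9 [0.0328 0.0416] 572
side opener 0.61 [ 0.344  -0.0214] 0.1369 0.0379 135.7 [0.0143 0.0211] 563
side opener 0.59 [ 0.4476 -0.2736] 0.1356 0.0378 173.2 [0.0141 0.0219] 745
side strainer 0.66 [ 0.5994 -0.3627] 0.1357 0.0571 16.9 [0.0116 0.0197] 779
side strainer 0.37 [ 0.5995 -0.2612] 0.1353 0.0364 159.5 [0.0203 0.0264] 709
side muddler 0.77 [ 0.5995 -0.2612] 0.1353 0.0364 159.5 [0.0203 0.0264] 720
t 13.0 pos [0.5879 0.1118 0.1242] yaw -5.0 w 0.0557 | twist first -0.0016 then travel [-1.077  3.97  -0.018]
```

step_arm(fingers=[-0.3, -0.3, -0.3, -0.3, -0.3, -0.3, -0.3, -0.3, -0.3, -0.3], travel=[[-0.12, 0.44, 0], [-0.12, 0.44, 0], [-0.12, 0.44, 0], [-0.12, 0.44, 0], [-0.12, 0.44, 0], [-0.12, 0.44, 0], [-0.12, 0.44, 0], [-0.12, 0.44, 0], [-0.11, 0.45, 0], [0, 0, 0.3]], twist=[0, 0, 0, 0, 0, 0, 0, 0, 0, 0])

```text
time_s: 14.28
position: [0.4468, -0.278, 0.0954]
tool_rot: [[0.996, -0.091, 0.004], [-0.091, -0.996, -0.004], [0.004, 0.004, -1.0]]
ft_force: [0.4, 0.3, -0.7]
grip_width: 0.0555
gripper_force: 0.0
```

Run:
```python
from h import *
plan((.4485,-.2755,-.023),-4.7)
```

```text
t 14.3 pos [ 0.4468 -0.278   0.0954] yaw -5.2 w 0.0555 | twist first -0.0028 then travel [ 0.015 -0.027  1.184]
```

step_arm(fingers=[-0.3, -0.3, -0.3, -0.3, -0.3, 1, 1, 1, 1], travel=[[0.01, -0.02, 0.3], [0, 0, 0.4], [0, 0, 0.35], [0, 0, 0.1], [0, 0, 0.02], [0, 0, 0], [0, 0, 0], [0, 0, 0], [0, 0, 0]], twist=[0, 0, 0, 0, 0, 0, 0, 0, 0])

```text
time_s: 15.4
position: [0.4484, -0.2729, -0.0214]
tool_rot: [[0.996, -0.087, 0.002], [-0.087, -0.996, -0.002], [0.002, 0.001, -1.0]]
ft_force: [-0.9, -0.2, 5.4]
grip_width: 0.0225
gripper_force: 39.3
```

step_arm(fingers=[1, 1, 1, 1, 1, 1, 1], travel=[[0, 0, -0.3], [0, 0, -0.5], [0, 0, -0.5], [0, 0, -0.2], [0, 0, 0], [0, 0, 0], [0, 0, 0]], twist=[0, 0, 0, 0, -0.03, -0.03, 0])

```text
time_s: 16.27
position: [0.4478, -0.2723, 0.1278]
tool_rot: [[0.995, 0.1, 0.0], [0.1, -0.995, -0.0], [0.0, 0.001, -1.0]]
ft_force: [0.1, 0.1, -1.4]
grip_width: 0.0226
gripper_force: 39.8
```

Run:
```python
from h import *
plan((.5942,.0514,.004),5.8)
```

```text
t 16.3 pos [ 0.4478 -0.2723  0.1278] yaw 5.7 w 0.0226 | twist first -0.0003 then travel [ 1.784 -3.073  1.238]
```

step_arm(fingers=[1, 1, 1, 1, 1, 1, 1, 1, 1], travel=[[0.14, -0.25, 0], [0.23, -0.4, 0], [0.23, -0.4, 0], [0.23, -0.4, 0], [0.23, -0.4, 0], [0.23, -0.4, 0], [0.23, -0.4, 0], [0.23, -0.4, 0], [0.03, -0.02, 0]], twist=[0, 0, 0, 0, 0, 0, 0, 0, 0])

```text
time_s: 17.4
position: [0.5944, 0.0536, 0.1273]
tool_rot: [[0.995, 0.102, 0.0], [0.102, -0.995, 0.0], [0.0, -0.0, -1.0]]
ft_force: [-0.3, -0.0, -1.9]
grip_width: 0.0224
gripper_force: 39.8
```

step_arm(fingers=[1, 1, 1, 1, 1, 1, 0.05, 0.05, 0.05], travel=[[0, 0, 0], [0, 0, 0.3], [0, 0, 0.4], [0, 0, 0.35], [0, 0, 0.16], [0, 0, 0.02], [0, 0, 0], [0, 0, 0], [0, 0, 0]], twist=[0, 0, 0, 0, 0, 0, 0, 0, 0])

```text
time_s: 18.52
position: [0.5944, 0.0509, 0.0051]
tool_rot: [[0.995, 0.101, 0.001], [0.101, -0.995, -0.0], [0.001, 0.0, -1.0]]
ft_force: [-0.6, -0.2, 0.0]
grip_width: 0.0405
gripper_force: 0.0
```

step_arm(fingers=[0.05, 0.05, -0.3, -0.3, -0.3, -0.3], travel=[[0, 0, -0.3], [0, 0, -0.5], [0, 0, -0.4], [0, 0, 0], [0, 0, 0], [0, 0, 0]], twist=[0, 0, 0.05, 0.05, 0.04, 0])

```text
time_s: 19.27
position: [0.5939, 0.051, 0.1247]
tool_rot: [[0.944, -0.331, 0.001], [-0.331, -0.944, -0.0], [0.001, -0.0, -1.0]]
ft_force: [0.6, -0.5, -0.1]
grip_width: 0.0553
gripper_force: 0.0
```

Run:
```python
from h import *
for n in ('scene','side'):
    p,d=optics.get_image(n);W=cloud(n,d)
    for q in ('tongs','opener','strainer','muddler'):
      for r in models.trace(n,q)[:4]:
        if r['confidence']>.3: print(n,q,round(r['confidence'],2),*pose(W,r['mask']))
plan((.5985,-.263,.126),-20)
```

```text
scene tongs 0.82 [0.5898 0.1087] 0.1351 0.0327 6.1 [0.0328 0.0433] 383
scene opener 0.91 [ 0.3464 -0.0249] 0.1382 0.0325 136.3 [0.0152 0.023 ] 285
scene opener 0.77 [0.5892 0.0538] 0.1463 0.0492 2.9 [0.035  0.0448] 470
scene strainer 0.76 [ 0.5985 -0.3508] 0.136 0.0566 175.1 [0.0112 0.0194] 556
scene muddler 0.61 [ 0.5974 -0.2652] 0.1297 0.0279 158.9 [0.0208 0.0273] 387
side tongs 0.9 [0.5888 0.1134] 0.1373 0.0386 6.7 [0.0334 0.0423] 446
side tongs 0.64 [0.7412 0.0026] 0.2827 0.2731 81.4 [0.0978 0.1563] 8990
side opener 0.89 [ 0.2994 -0.4662] 0.1361 0.0359 123.0 [0.0147 0.0214] 958
side opener 0.66 [ 0.3433 -0.0197] 0.1378 0.0379 135.0 [0.014  0.0215] 581
side opener 0.61 [0.5924 0.0483] 0.135 0.039 5.4 [0.0358 0.0433] 500
side strainer 0.57 [ 0.5974 -0.3507] 0.1341 0.0568 178.5 [0.0115 0.0197] 783
side muddler 0.89 [ 0.6    -0.2609] 0.1362 0.0367 158.7 [0.0205 0.026 ] 718
t 19.8 pos [0.594  0.051  0.1243] yaw -19.4 w 0.0558 | twist first 0.0034 then travel [ 1.116  2.935 -0.017]
```

step_arm(fingers=[-0.3, -0.3, -0.3, -0.3, -0.3, -0.3, -0.3, -0.3, -0.3, -0.3], travel=[[0.15, 0.39, 0], [0.16, 0.42, 0], [0.16, 0.42, 0], [0.16, 0.42, 0], [0.16, 0.42, 0], [0.16, 0.42, 0], [0.16, 0.42, 0], [0, 0, 0.3], [0, 0, 0], [0, 0, 0]], twist=[0.0034, 0, 0, 0, 0, 0, 0, 0, 0, 0])

```text
time_s: 21.02
position: [0.5995, -0.2602, 0.0953]
tool_rot: [[0.94, -0.342, 0.001], [-0.342, -0.94, -0.001], [0.001, 0.0, -1.0]]
ft_force: [0.3, -0.7, 0.1]
grip_width: 0.0554
gripper_force: 0.0
```

Run:
```python
from h import *
plan((.5985,-.263,-.021),-20)
```

```text
t 21.0 pos [ 0.5995 -0.2602  0.0953] yaw -20.0 w 0.0554 | twist first 0.0001 then travel [0.    0.03  1.163]
```

step_arm(fingers=[-0.3, -0.3, -0.3, -0.3, -0.3, 1, 1, 1, 1], travel=[[0, 0.03, 0.3], [0, 0, 0.4], [0, 0, 0.35], [0, 0, 0.1], [0, 0, 0.01], [0, 0, 0], [0, 0, 0], [0, 0, 0], [0, 0, 0]], twist=[0, 0, 0, 0, 0, 0, 0, 0, 0])

```text
time_s: 22.15
position: [0.5989, -0.2636, -0.0199]
tool_rot: [[0.94, -0.342, 0.003], [-0.342, -0.94, -0.002], [0.003, 0.001, -1.0]]
ft_force: [0.5, 1.4, 6.4]
grip_width: 0.0229
gripper_force: 40.1
```

step_arm(fingers=[1, 1, 1, 1, 1, 1, 1, 1], travel=[[0, 0, -0.3], [0, 0, -0.5], [0, 0, -0.5], [0, 0, -0.2], [0, 0, 0], [0, 0, 0], [0, 0, 0], [0, 0, 0]], twist=[0, 0, 0, 0, -0.05, -0.05, -0.043, 0])

```text
time_s: 23.15
position: [0.598, -0.2632, 0.1287]
tool_rot: [[0.995, 0.098, 0.0], [0.098, -0.995, -0.0], [0.0, 0.0, -1.0]]
ft_force: [-0.3, 0.2, -1.2]
grip_width: 0.0224
gripper_force: 39.4
```

Run:
```python
from h import *
plan((.6006,-.0122,.004),5.8)
```

```text
t 23.1 pos [ 0.598  -0.2632  0.1287] yaw 5.6 w 0.0224 | twist first -0.0009 then travel [ 0.28  -2.495  1.247]
```

step_arm(fingers=[1, 1, 1, 1, 1, 1, 1], travel=[[0.04, -0.3, 0], [0.05, -0.45, 0], [0.05, -0.45, 0], [0.05, -0.45, 0], [0.05, -0.45, 0], [0.04, -0.4, 0], [0, 0, 0]], twist=[0, 0, 0, 0, 0, 0, 0])

```text
time_s: 24.02
position: [0.6008, -0.0092, 0.1287]
tool_rot: [[0.995, 0.1, 0.0], [0.1, -0.995, 0.0], [0.0, -0.0, -1.0]]
ft_force: [-0.6, -0.3, -0.4]
grip_width: 0.0225
gripper_force: 39.5
```

step_arm(fingers=[1, 1, 1, 1, 1, 1, 0.05, 0.05, 0.05], travel=[[0, 0, 0], [0, 0, 0.3], [0, 0, 0.4], [0, 0, 0.35], [0, 0, 0.16], [0, 0, 0.01], [0, 0, 0], [0, 0, 0], [0, 0, 0]], twist=[0, 0, 0, 0, 0, 0, 0, 0, 0])

```text
time_s: 25.15
position: [0.6014, -0.0117, 0.0072]
tool_rot: [[0.995, 0.1, 0.001], [0.1, -0.995, -0.0], [0.001, 0.0, -1.0]]
ft_force: [-0.1, 0.1, 0.5]
grip_width: 0.0409
gripper_force: 0.0
```

step_arm(fingers=[0.05, 0.05, -0.3, -0.3, -0.3, -0.3], travel=[[0, 0, -0.3], [0, 0, -0.5], [0, 0, -0.4], [0, 0, 0], [0, 0, 0], [0, 0, 0]], twist=[0, 0, 0, 0.04, 0, 0])

```text
time_s: 25.9
position: [0.6007, -0.0116, 0.1259]
tool_rot: [[1.0, -0.024, -0.001], [-0.024, -1.0, 0.0], [-0.001, -0.0, -1.0]]
ft_force: [0.4, 0.4, 0.0]
grip_width: 0.0554
gripper_force: 0.0
```

Run:
```python
from h import *
for n in ('scene','side'):
    p,d=optics.get_image(n);W=cloud(n,d);cv2.imwrite(f'pics/{n}5.png',p)
    for q in ('tongs','opener','strainer','muddler'):
      for r in models.trace(n,q)[:4]:
        if r['confidence']>.3:
            print(n,q,round(r['confidence'],2),*pose(W,r['mask']))
            if q=='strainer':
                P=W[r['mask']];P=P[(P[:,2]>.005)&(P[:,1]<-.2)&(P[:,1]>-.5)][:,:2]
                if len(P)>50:
                    lo=P[P[:,0]<P[:,0].min()+.07];hi=P[P[:,0]>P[:,0].max()-.045]; a=lo.mean(0);b=np.float32(cv2.minAreaRect(hi.astype(np.float32))[0]);print('handle',a,'disc',b,np.degrees(np.arctan2(*(b-a)[::-1])))
plan((.588,-.355,.126),0)
```

```text
scene tongs 0.77 [0.5932 0.1085] 0.1312 0.0326 4.7 [0.0327 0.0421] 342
scene opener 0.61 [0.6079 0.0539] 0.1126 0.052 178.9 [0.0352 0.0445] 352
scene opener 0.6 [ 0.3001 -0.4687] 0.139 0.0375 122.5 [0.0144 0.0221] 479
scene opener 0.53 [ 0.348  -0.0213] 0.1377 0.0344 140.0 [0.0151 0.0224] 280
scene strainer 0.76 [ 0.6007 -0.3656] 0.1335 0.0539 15.9 [0.0117 0.021 ] 529
handle [ 0.56708908 -0.36302244] disc [ 0.6455142  -0.35495016] 5.8767453249509485
scene strainer 0.35 [ 0.2624 -0.3255] 0.0508 0.048 107.7 [0.0852 0.0945] 366
handle [ 0.26625548 -0.32824172] disc [ 0.2642817  -0.32590792] 130.22242856050963
scene muddler 0.85 [ 0.6017 -0.0145] 0.137 0.0356 5.2 [0.042  0.0487] 432
side tongs 0.58 [0.5752 0.1141] 0.1575 0.062 15.4 [0.0331 0.0422] 496
side opener 0.94 [0.5919 0.0505] 0.1352 0.038 4.1 [0.0359 0.0437] 473
side opener 0.76 [ 0.3441 -0.0191] 0.1375 0.0375 136.6 [0.0137 0.0217] 578
side opener 0.72 [ 0.2992 -0.4661] 0.1359 0.0371 122.8 [0.0145 0.0213] 964
side strainer 0.6 [ 0.5989 -0.3635] 0.1346 0.0563 16.0 [0.0113 0.019 ] 767
handle [ 0.56384916 -0.36051877] disc [ 0.64279985 -0.35300714] 5.434949882104232
side muddler 0.91 [ 0.6069 -0.013 ] 0.1476 0.0522 17.0 [0.0414 0.0485] 601
side muddler 0.46 [0.7581 0.0025] 0.2791 0.2659 4.6 [0.0985 0.1701] 8981
t 26.4 pos [ 0.601  -0.0117  0.1263] yaw -1.5 w 0.0555 | twist first -0.0082 then travel [-1.300e-01  3.433e+00  3.000e-03]
```

View pics/scene5.png

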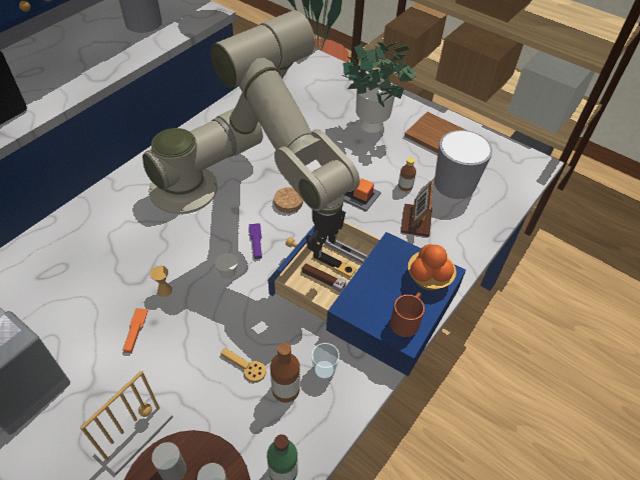

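Three tools lie in the drawer, at about (325,265). The strainer is still at (243,363).

step_arm(fingers=[-0.3, -0.3, -0.3, -0.3, -0.3, -0.3, -0.3, -0.3, -0.3, -0.3], travel=[[-0.04, 0.29, 0], [-0.06, 0.45, 0], [-0.06, 0.45, 0], [-0.06, 0.45, 0], [-0.06, 0.45, 0], [-0.06, 0.45, 0], [-0.06, 0.45, 0], [-0.06, 0.45, 0], [0, 0, 0.3], [0, 0, 0]], twist=[-0.04, 0, 0, 0, 0, 0, 0, 0, 0, 0])

```text
time_s: 27.65
position: [0.5847, -0.3577, 0.0939]
tool_rot: [[0.995, 0.099, -0.004], [0.099, -0.995, 0.003], [-0.003, -0.004, -1.0]]
ft_force: [0.2, 0.0, 0.8]
grip_width: 0.0558
gripper_force: 0.0
```

Run:
```python
from h import *
plan((.588,-.3595,-.023),5.7)
```

```text
t 27.6 pos [ 0.5847 -0.3577  0.0939] yaw 5.7 w 0.0558 | twist first -0.0001 then travel [0.031 0.021 1.169]
```

step_arm(fingers=[-0.3, -0.3, -0.3, -0.3, -0.3, 1, 1, 1, 1], travel=[[0.03, 0.01, 0.3], [0, 0, 0.4], [0, 0, 0.35], [0, 0, 0.1], [0, 0, 0.02], [0, 0, 0], [0, 0, 0], [0, 0, 0], [0, 0, 0]], twist=[0, 0, 0, 0, 0, 0, 0, 0, 0])

```text
time_s: 28.78
position: [0.5895, -0.3593, -0.0191]
tool_rot: [[0.995, 0.1, 0.002], [0.1, -0.995, -0.001], [0.002, 0.002, -1.0]]
ft_force: [0.3, 0.5, 6.3]
grip_width: 0.0169
gripper_force: 38.9
```

step_arm(fingers=[1, 1, 1, 1, 1], travel=[[0, 0, -0.3], [0, 0, -0.5], [0, 0, -0.5], [0, 0, -0.2], [0, 0, 0]], twist=[0, 0, 0, 0, 0])

```text
time_s: 29.4
position: [0.5893, -0.3593, 0.1311]
tool_rot: [[0.995, 0.1, 0.003], [0.1, -0.995, -0.002], [0.002, 0.003, -1.0]]
ft_force: [-0.8, 0.1, -1.4]
grip_width: 0.0168
gripper_force: 39.1
```

Run:
```python
from h import *
plan((.597,-.076,.006),5.8)
```

```text
t 29.4 pos [ 0.5893 -0.3593  0.1311] yaw 5.7 w 0.0168 | twist first -0.0005 then travel [ 0.363 -2.811  1.251]
```

step_arm(fingers=[1, 1, 1, 1, 1, 1, 1, 1], travel=[[0.04, -0.25, 0], [0.05, -0.42, 0], [0.05, -0.42, 0], [0.05, -0.42, 0], [0.05, -0.42, 0], [0.05, -0.42, 0], [0.06, -0.45, 0], [0, 0, 0]], twist=[0, 0, 0, 0, 0, 0, 0, 0])

```text
time_s: 30.4
position: [0.5951, -0.0738, 0.128]
tool_rot: [[0.995, 0.103, -0.003], [0.103, -0.995, 0.001], [-0.002, -0.002, -1.0]]
ft_force: [-0.5, -0.6, -1.2]
grip_width: 0.0169
gripper_force: 39.2
```

step_arm(fingers=[1, 1, 1, 1, 1, 1, 0.05, 0.05, 0.05], travel=[[0, 0, 0], [0, 0, 0.3], [0, 0, 0.4], [0, 0, 0.35], [0, 0, 0.16], [0, 0, 0.01], [0, 0, 0], [0, 0, 0], [0, 0, 0]], twist=[0, 0, 0, 0, 0, 0, 0, 0, 0])

```text
time_s: 31.52
position: [0.5963, -0.0769, 0.0082]
tool_rot: [[0.995, 0.1, 0.001], [0.1, -0.995, -0.0], [0.001, 0.001, -1.0]]
ft_force: [-0.3, -0.2, -1.3]
grip_width: 0.0402
gripper_force: 0.0
```

step_arm(fingers=[0.05, 0.05, 0.05, 0.5, 1, 1], travel=[[0, 0, -0.3], [0, 0, -0.5], [0, 0, -0.4], [0, 0, 0], [0, 0, 0], [0, 0, 0]], twist=[0, 0, 0, 0, 0, 0])

```text
time_s: 32.28
position: [0.5953, -0.0766, 0.1261]
tool_rot: [[0.995, 0.1, -0.002], [0.1, -0.995, 0.001], [-0.002, -0.001, -1.0]]
ft_force: [-0.1, 0.4, -0.1]
grip_width: 0.0002
gripper_force: 0.0
```

Run:
```python
from h import *
for n in ('scene','side'):
    p,d=optics.get_image(n);W=cloud(n,d)
    for q in ('tongs','opener','strainer','muddler'):
      for r in models.trace(n,q)[:4]:
        if r['confidence']>.3: print(n,q,round(r['confidence'],2),*pose(W,r['mask']))
    for r in models.landmark_of(n,'bar_cabinet_drawer0_handle')[:2]:
        u,v=np.round(r['point']).astype(int);print(n,'knob',r['confidence'],(u,v),np.round(W[v,u],3))
    # knob points
    K=W[(W[...,0]>.43)&(W[...,0]<.478)&(abs(W[...,1])<.06)&(W[...,2]>.03)&(W[...,2]<.09)]
    print('knob pts',len(K),np.round(K.min(0),3) if len(K) else '',np.round(K.max(0),3) if len(K) else '')
    m=(W[...,0]>.44)&(W[...,0]<.55)&(W[...,1]>-.2)&(W[...,1]<.21)&(W[...,2]>.082)&(W[...,2]<.094)
    print('front',np.round(cv2.boxPoints(cv2.minAreaRect(W[m][:,:2].astype(np.float32))),3).tolist())
plan((.42,.0,.12),5.8)
```

```text
scene tongs 0.79 [0.5837 0.115 ] 0.1455 0.051 4.8 [0.0332 0.0436] 450
scene opener 0.91 [0.5953 0.0487] 0.136 0.0463 0.1 [0.0356 0.0439] 443
scene opener 0.63 [ 0.2987 -0.4691] 0.138 0.0384 122.4 [0.0144 0.0224] 484
scene opener 0.63 [ 0.3468 -0.0222] 0.1393 0.0357 138.1 [0.0142 0.0228] 320
scene strainer 0.85 [ 0.6056 -0.0789] 0.1324 0.0556 17.5 [0.033  0.0429] 442
scene muddler 0.98 [ 0.6033 -0.0109] 0.1338 0.0423 6.2 [0.042  0.0498] 434
scene muddler 0.49 [0.4307 0.3481] 0.1716 0.0685 4.4 [0.0412 0.0537] 625
scene knob 0.7 (np.int64(291), np.int64(243)) [ 0.472 -0.002  0.075]
scene knob 0.52 (np.int64(307), np.int64(297)) [ 0.628 -0.121  0.075]
knob pts 72 [ 0.447 -0.011  0.056] [0.476 0.018 0.079]
front [[0.4790000021457672, 0.16899999976158142], [0.5070000290870667, -0.15399999916553497], [0.5350000262260437, -0.15199999511241913], [0.5059999823570251, 0.1720000058412552]]
side tongs 0.77 [0.5836 0.1098] 0.1249 0.0322 6.3 [0.0338 0.0426] 451
side opener 0.87 [ 0.3441 -0.0205] 0.1376 0.0392 136.1 [0.014  0.0216] 578
side opener 0.62 [ 0.2983 -0.4663] 0.1363 0.0368 121.6 [0.0146 0.0215] 962
side opener 0.59 [0.5828 0.0537] 0.1165 0.0445 3.2 [0.0365 0.0439] 456
side opener 0.34 [ 0.7641 -0.2633] 0.1362 0.0711 68.8 [0.0603 0.1334] 877
side strainer 0.57 [ 0.6048 -0.0757] 0.1353 0.0446 11.5 [0.0338 0.0411] 499
side muddler 0.56 [ 0.5994 -0.0072] 0.136 0.0449 5.4 [0.0414 0.0478] 576
side knob 0.68 (np.int64(290), np.int64(246)) [ 0.454 -0.002  0.074]
knob pts 105 [ 0.449 -0.008  0.049] [0.477 0.025 0.079]
front [[0.4690000116825104, 0.17399999499320984], [0.5080000162124634, -0.15299999713897705], [0.5490000247955322, -0.14800000190734863], [0.5099999904632568, 0.17800000309944153]]
t 32.9 pos [ 0.5958 -0.0768  0.1273] yaw 5.7 w 0.0 | twist first -0.0005 then travel [-1.672 -0.942  0.073]
```

step_arm(fingers=[1, 1, 1, 1, 1, 1, 1, 1, 1], travel=[[-0.3, -0.16, 0], [-0.4, -0.24, 0], [-0.4, -0.24, 0], [-0.4, -0.24, 0], [-0.17, -0.08, 0], [0, 0, 0.3], [0, 0, 0.4], [0, 0, 0.35], [0, 0, 0]], twist=[0, 0, 0, 0, 0, 0, 0, 0, 0])

```text
time_s: 34.0
position: [0.419, 0.0024, 0.0212]
tool_rot: [[0.995, 0.1, -0.004], [0.1, -0.995, 0.001], [-0.004, -0.002, -1.0]]
ft_force: [-0.0, -0.5, 0.1]
grip_width: -0.0
gripper_force: 0.0
```

Run:
```python
from h import *
plan((.6255,.022,.02),5.8)
p,d=optics.get_image('side');cv2.imwrite('pics/k.png',cv2.resize(p[160:340,200:440],None,fx=3,fy=3))
```

```text
t 34.0 pos [0.419  0.0024 0.0212] yaw 5.7 w -0.0 | twist first -0.0005 then travel [2.074 0.013 0.012]
```

View pics/k.png

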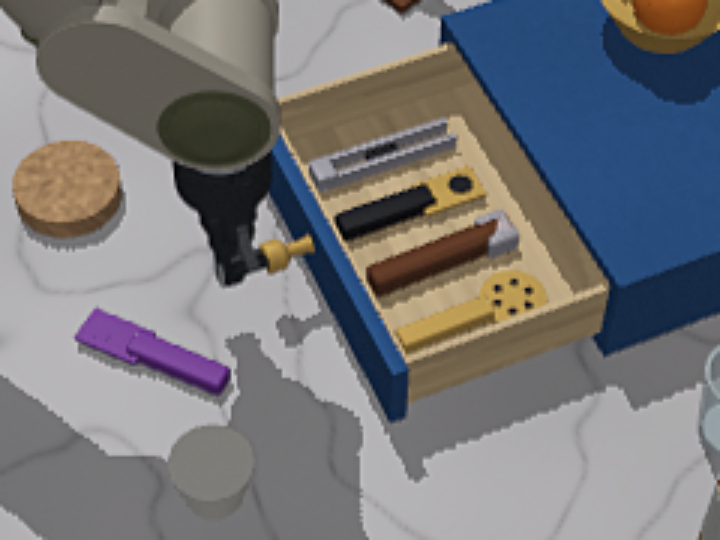

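All four tools lie flat in the drawer, and the fingers stand just in front of the knob at crop (270,258). Now I'll push.

step_arm(fingers=[1, 1, 1, 1, 1, 1, 1, 1, 1, 1], travel=[[0.1, 0, 0], [0.1, 0, 0], [0.12, 0, 0], [0.14, 0, 0], [0.15, 0, 0], [0.15, 0, 0], [0.15, 0, 0], [0.15, 0, 0], [0.15, 0, 0], [0.15, 0, 0]], twist=[0, 0, 0, 0, 0, 0, 0, 0, 0, 0])

```text
time_s: 35.3
position: [0.5565, 0.0158, 0.0223]
tool_rot: [[0.995, 0.1, 0.0], [0.1, -0.995, -0.0], [-0.0, 0.0, -1.0]]
ft_force: [-1.8, -1.5, 1.2]
grip_width: -0.0001
gripper_force: 0.7
```

step_arm(fingers=[1, 1, 1, 1, 1, 1], travel=[[0.15, 0, 0], [0.12, 0, 0], [0.1, 0, 0], [0.08, 0, 0], [0.06, 0, 0], [0.06, 0, 0]], twist=[0, 0, 0, 0, 0, 0])

```text
time_s: 36.05
position: [0.6103, 0.0212, 0.022]
tool_rot: [[0.995, 0.1, -0.005], [0.1, -0.995, -0.0], [-0.005, -0.0, -1.0]]
ft_force: [-12.2, -2.2, 4.2]
grip_width: -0.0001
gripper_force: 6.0
```

step_arm(fingers=[1, 1, 1, 1, 1, 1], travel=[[0.05, 0, 0], [0.05, 0, 0], [0.04, 0, 0], [0, 0, 0], [0, 0, 0], [0, 0, 0]], twist=[0, 0, 0, 0, 0, 0])

```text
time_s: 36.8
position: [0.6204, 0.0222, 0.0223]
tool_rot: [[0.995, 0.1, -0.014], [0.1, -0.995, -0.001], [-0.014, -0.0, -1.0]]
ft_force: [-27.3, -5.5, 16.3]
grip_width: 0.0003
gripper_force: 14.1
```

Run:
```python
from h import *
for n in ('side','scene'):
    p,d=optics.get_image(n);W=cloud(n,d)
    m=(W[...,0]>.6)&(W[...,0]<.72)&(W[...,1]>-.18)&(W[...,1]<.22)&(W[...,2]>.08)&(W[...,2]<.094)
    u=np.array([.9949,.101]);v=np.array([-.101,.9949]);P=W[m][:,:2]
    c=np.array([.6865,.030])  # cabinet front edge centre
    print(n,len(P),np.round(np.percentile((P-c)@u,[1,5,50]),4))
    cv2.imwrite(f'pics/{n}7.png',cv2.resize(p[150:300,240:500],None,fx=3,fy=3))
plan((.6255,.022,.02),5.8)
```

```text
side 551 [-0.0767 -0.014  -0.0047]
scene 413 [-0.0553 -0.0126 -0.0063]
t 36.9 pos [0.6204 0.0222 0.0223] yaw 5.7 w -0.0001 | twist first -0.0003 then travel [0.051 0.007 0.023]
```

step_arm(fingers=[1, 1, 1, 1, 1, 1, 1, 1], travel=[[-0.2, 0, 0], [-0.3, 0, 0], [-0.3, 0, 0], [0, 0, -0.3], [0, 0, -0.4], [0, 0, -0.4], [0, 0, 0], [0, 0, 0]], twist=[0, 0, 0, 0, 0, 0, 0, 0])

```text
time_s: 37.9
position: [0.5463, 0.0148, 0.1317]
tool_rot: [[0.995, 0.1, -0.001], [0.1, -0.995, 0.0], [-0.001, -0.0, -1.0]]
ft_force: [-0.2, -0.2, -0.4]
grip_width: 0.0
gripper_force: 0.0
```

Run:
```python
from h import *
u=np.array([.9949,.101]);c=np.array([.6865,.030])
for n in ('side','scene'):
    p,d=optics.get_image(n);W=cloud(n,d)
    m=(W[...,0]>.6)&(W[...,0]<.72)&(W[...,1]>-.18)&(W[...,1]<.22)&(W[...,2]>.08)&(W[...,2]<.094)
    P=W[m][:,:2]
    print(n,len(P),np.round(np.percentile((P-c)@u,[1,5,50]),4))
    cv2.imwrite(f'pics/{n}8.png',p)
    # scanner/pad/label details
    for q in ('scanner','pad','label'):
      for r in models.trace(n,q)[:2]:
        if r['confidence']>.3: print(n,q,round(r['confidence'],2),np.round(r['point']),*pose(W,r['mask']))
    for q in ('label','scan_eye','scanner','pad'):
      for r in models.landmark_of(n,q)[:2]:
        a,b=np.round(r['point']).astype(int);print(n,q,round(r['confidence'],2),(a,b),np.round(W[b,a],4))
    # scanner body/head: region by height & colour
    reg=(W[...,0]>.34)&(W[...,0]<.54)&(W[...,1]>.25)&(W[...,1]<.44)
    hsv=cv2.cvtColor(p,cv2.COLOR_BGR2HSV)
    org=reg&(hsv[...,0]<20)&(hsv[...,1]>150)&(hsv[...,2]>120)&(W[...,2]>.03)
    blk=reg&(hsv[...,2]<60)&(W[...,2]>.034)&(W[...,2]<.046)
    for nm,mm in (('orange',org),('black',blk)):
        r=cv2.minAreaRect(W[mm][:,:2].astype(np.float32));print(n,nm,mm.sum(),np.round(r[0],4),np.round(r[1],4),round(r[2],1),np.round(np.percentile(W[mm][:,2],[5,50,95]),3))
    # label plane
    L=models.trace(n,'label')
    if L:
        m=cv2.erode(L[0]['mask'].astype(np.uint8),np.ones((3,3)))>0
        P=W[m];P=P[P[:,2]>.04];ce=P.mean(0);_,_,V=np.linalg.svd(P-ce);nn=V[2]*np.sign(V[2][2]);print('label plane',ce,nn,np.degrees(np.arctan2(-nn[1],-nn[0])),np.degrees(np.arcsin(nn[2])))
```

```text
side 798 [-0.0143 -0.0131 -0.0048]
side scanner 0.98 [252. 161.] [0.4363 0.3597] 0.1521 0.0844 3.1 [0.039  0.0521] 925
side scanner 0.89 [176. 173.] [0.2256 0.3828] 0.1571 0.0571 97.7 [0.0336 0.0453] 773
side pad 0.64 [250. 176.] [0.4384 0.3403] 0.1899 0.1002 3.7 [0.008  0.0129] 596
side scan_eye 0.94 (np.int64(167), np.int64(156)) [0.2137 0.4403 0.042 ]
side scan_eye 0.8 (np.int64(276), np.int64(154)) [ 0.4282 -0.0241  0.4157]
side scanner 0.82 (np.int64(177), np.int64(180)) [0.2249 0.346  0.0332]
side scanner 0.71 (np.int64(250), np.int64(166)) [0.432  0.3306 0.0401]
side pad 0.87 (np.int64(252), np.int64(169)) [0.4365 0.3296 0.0276]
side orange 179 [0.4398 0.3282] [0.1329 0.0641] 29.4 [0.039 0.049 0.053]
side black 320 [0.4124 0.3437] [0.102  0.0441] 9.6 [0.035 0.04  0.045]
scene 389 [-0.0133 -0.0121 -0.0066]
scene scanner 0.69 [349. 198.] [0.463  0.3344] 0.1526 0.0917 11.1 [0.0091 0.0166] 329
scene scanner 0.58 [354. 183.] [0.4469 0.3498] 0.1381 0.0634 2.5 [0.0399 0.0545] 619
scene pad 0.69 [325. 360.] [ 0.7765 -0.2351] 0.07 0.07 8.1 [0.0539 0.0876] 761
scene pad 0.63 [354. 199.]
[... 217 characters left out ...]
 label 0.59 (np.int64(284), np.int64(388)) [ 0.7547 -0.3694  0.0892]
scene scan_eye 0.91 (np.int64(370), np.int64(192)) [0.513  0.3562 0.032 ]
scene scan_eye 0.63 (np.int64(317), np.int64(144)) [0.505  0.0657 0.4302]
scene scanner 0.97 (np.int64(354), np.int64(190)) [0.468  0.328  0.0346]
scene scanner 0.38 (np.int64(306), np.int64(155)) [ 0.5313 -0.0117  0.4628]
scene pad 0.69 (np.int64(347), np.int64(192)) [0.4434 0.3252 0.0113]
scene orange 180 [0.4877 0.3527] [0.0502 0.0619] 7.6 [0.043 0.049 0.055]
scene black 179 [0.4218 0.3427] [0.0881 0.0485] 5.3 [0.035 0.04  0.045]
label plane [0.69536372 0.36457554 0.08862589] [-0.8122997  -0.41513894  0.4096692 ] 27.07004078980532 24.18405627321357
```

View pics/side8.png

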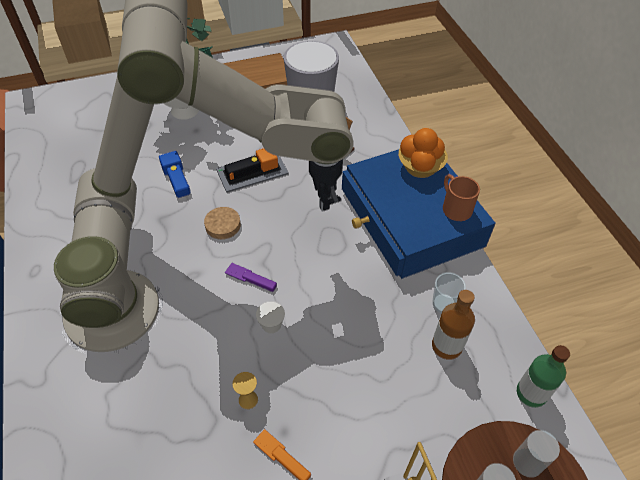

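The drawer is flush with the cabinet front, with the knob at (360,221). I'll move the arm aside to measure the scanner and card cleanly.

step_arm(fingers=[-1, -1, -1, -1, -1, -1], travel=[[-0.1, 0.3, -0.1], [-0.1, 0.4, -0.1], [-0.1, 0.4, -0.1], [-0.1, 0.4, 0], [0, 0.3, 0], [0, 0, 0]], twist=[0, 0, 0, 0, 0, 0])

```text
time_s: 39.55
position: [0.5246, -0.1701, 0.1621]
tool_rot: [[0.995, 0.097, 0.0], [0.097, -0.995, -0.0], [0.0, 0.0, -1.0]]
ft_force: [-0.7, 0.4, 1.1]
grip_width: 0.0855
gripper_force: 0.0
```

Run:
```python
from h import *
B=[];A=[];PD=[]
for n in ('side','scene'):
    p,d=optics.get_image(n);W=cloud(n,d);reg=(W[...,0]>.33)&(W[...,0]<.55)&(W[...,1]>.25)&(W[...,1]<.44)
    a=W[reg&(W[...,2]>.036)&(W[...,2]<.06)];A.append(a)
    b=W[reg&(W[...,2]>.002)&(W[...,2]<.06)];PD.append(b)
    for nm,x in (('scanner top',a),('pad+scanner',b)):
        r=cv2.minAreaRect(x[:,:2].astype(np.float32));print(n,nm,len(x),np.round(r[0],4),np.round(r[1],4),round(r[2],1))
    # head-vs-body width profile along x
    for i,L in enumerate(models.trace(n,'label')[:2]):
        m=L['mask'];P=W[m];P=P[P[:,2]>.03];Q=P[np.linalg.norm(P-np.median(P,0),axis=1)<.09];ce=Q.mean(0);_,_,V=np.linalg.svd(Q-ce);nn=V[2]*np.sign(V[2][2])
        print(n,'label',L['confidence'],ce,nn,np.degrees(np.arctan2(-nn[1],-nn[0])),Q.min(0),Q.max(0))
    # bright pixels of label region
    g=cv2.cvtColor(p,cv2.COLOR_BGR2HSV)
    m=(abs(W[...,0]-.69)<.08)&(abs(W[...,1]-.374)<.08)&(W[...,2]>.04)&(W[...,2]<.125)&(g[...,1]<60)
    Q=W[m];r=cv2.minAreaRect(Q[:,:2].astype(np.float32));print('white',len(Q),Q.mean(0),r,Q[:,2].min(),Q[:,2].max())
a=np.vstack(A);r=cv2.minAreaRect(a[:,:2].astype(np.float32));print('both',r)
plan((.43,.345,.12),7)
```

```text
side scanner top 130 [0.3842 0.34  ] [0.0426 0.0453] 13.6
side pad+scanner 876 [0.3955 0.3455] [0.1312 0.1892] 0.4
side label 0.64 [0.69279216 0.37985224 0.09487685] [-0.81266334 -0.40770612  0.41635803] 26.642521532793488 [0.64980345 0.32087323 0.04604342] [0.73384188 0.43741798 0.13149925]
white 482 [0.68968597 0.37760646 0.08689887] ((0.6955346465110779, 0.371127188205719), (0.0353066548705101, 0.11314502358436584), 32.87217330932617) 0.05030704698763455 0.11920623179026846
scene scanner top 455 [0.4383 0.3461] [0.15   0.0656] 7.9
scene pad+scanner 1598 [0.44   0.3451] [0.1896 0.2195] 90.0
scene label 0.56 [0.69414557 0.36887525 0.08923073] [-0.80594934 -0.41822641  0.4189658 ] 27.425879312909633 [0.64917873 0.31403466 0.03555025] [0.73636986 0.43212323 0.13587494]
white 257 [0.68879219 0.37215333 0.08356722] ((0.6871188282966614, 0.37502986192703247), (0.03202713280916214, 0.1122172623872757), 30.798158645629883) 0.04176008470769377 0.12229305948519831
both ((0.43783849477767944, 0.3460471034049988), (0.15101802349090576, 0.06564261019229889), 7.949365615844727)
t 39.8 pos [ 0.5246 -0.1674  0.1624] yaw 5.8 w 0.0852 | twist first -0.0068 then travel [-0.314 -5.201  0.424]
```

step_arm(fingers=[-1, -1, -1, -1, -1, -1, -1, -1, -1, -1], travel=[[-0.02, -0.3, 0], [-0.03, -0.54, 0], [-0.03, -0.54, 0], [-0.03, -0.54, 0], [-0.03, -0.54, 0], [-0.03, -0.54, 0], [-0.03, -0.54, 0], [-0.03, -0.54, 0], [-0.03, -0.54, 0], [-0.03, -0.54, 0]], twist=[-0.0095, 0, 0, 0, 0, 0, 0, 0, 0, 0])

```text
time_s: 41.0
position: [0.4287, 0.3421, 0.1626]
tool_rot: [[0.991, 0.131, 0.0], [0.131, -0.991, 0.0], [0.0, -0.0, -1.0]]
ft_force: [0.9, -0.0, 0.6]
grip_width: 0.0853
gripper_force: 0.0
```

step_arm(fingers=[-1, -1, -1, -1], travel=[[0, 0, 0.3], [0, 0, 0.3], [0, 0, 0], [0, 0, 0]], twist=[0, 0, 0, 0])

```text
time_s: 41.5
position: [0.4303, 0.3402, 0.1036]
tool_rot: [[0.992, 0.13, 0.002], [0.13, -0.992, 0.001], [0.002, -0.001, -1.0]]
ft_force: [0.1, 0.2, 1.1]
grip_width: 0.0855
gripper_force: 0.0
```

Run:
```python
from h import *
plan((.431,.345,-.007),7.7)
p,d=optics.get_image('wrist');cv2.imwrite('pics/w2.png',p)
```

```text
t 41.5 pos [0.4303 0.3402 0.1036] yaw 7.5 w 0.0855 | twist first -0.0014 then travel [ 0.013 -0.046  1.106]
```

View pics/w2.png

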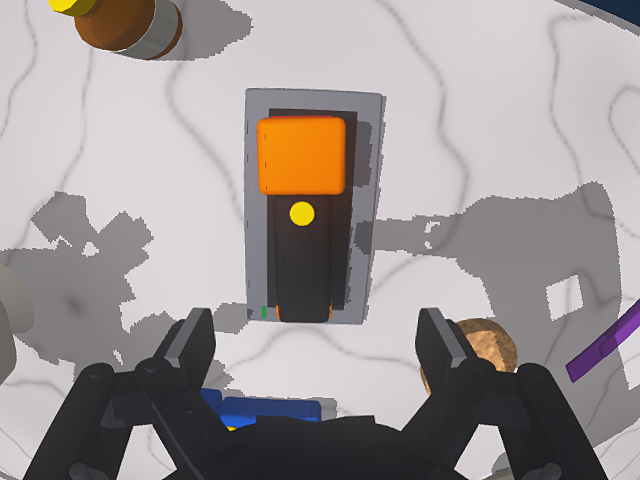

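The wrist view shows the scanner (column ~303) almost centred between the pads (column ~316) and parallel to them, so the planned 4 mm shift fits.

step_arm(fingers=[-1, -1, -1, -1, -1, 1, 1, 1, 1, 1], travel=[[0.01, -0.04, 0.2], [0, 0, 0.4], [0, 0, 0.35], [0, 0, 0.13], [0, 0, 0.02], [0, 0, 0], [0, 0, 0], [0, 0, 0], [0, 0, 0], [0, 0, 0]], twist=[0, 0, 0, 0, 0, 0, 0, 0, 0, 0], force=60)

```text
time_s: 42.8
position: [0.4311, 0.3443, -0.0064]
tool_rot: [[0.992, 0.129, 0.002], [0.129, -0.992, 0.001], [0.002, -0.001, -1.0]]
ft_force: [-1.1, 0.6, 6.4]
grip_width: 0.0392
gripper_force: 61.2
```

step_arm(fingers=[1, 1, 1], travel=[[0, 0, -0.3], [0, 0, -0.4], [0, 0, 0]], twist=[0, 0, 0])

```text
time_s: 43.18
position: [0.4318, 0.3445, 0.065]
tool_rot: [[0.992, 0.129, 0.005], [0.129, -0.992, 0.003], [0.005, -0.002, -1.0]]
ft_force: [-0.1, 0.3, -2.3]
grip_width: 0.0387
gripper_force: 61.1
```

Run:
```python
from h import *
plan((.689-.182*np.cos(np.radians(27)),.375-.182*np.sin(np.radians(27)),.045),27)
```

```text
t 43.2 pos [0.4318 0.3445 0.065 ] yaw 7.4 w 0.0387 | twist first -0.1087 then travel [0.61  0.896 0.2  ]
```

step_arm(fingers=[1, 1, 1, 1, 1, 1, 1, 1, 1, 1], travel=[[0, 0, 0], [0, 0, 0], [0, 0, 0], [0.12, 0.15, 0.05], [0.18, 0.25, 0.05], [0.18, 0.25, 0.05], [0.13, 0.24, 0.05], [0, 0, 0], [0, 0, 0], [0, 0, 0]], twist=[-0.036, -0.036, -0.036, 0, 0, 0, 0, 0, 0, 0])

```text
time_s: 44.42
position: [0.5247, 0.2923, 0.0422]
tool_rot: [[0.892, 0.452, -0.0], [0.452, -0.892, -0.0], [-0.0, -0.0, -1.0]]
ft_force: [0.0, 0.3, -2.0]
grip_width: 0.0387
gripper_force: 61.0
```

Run:
```python
from h import *
plan((.689-.182*np.cos(np.radians(27)),.375-.182*np.sin(np.radians(27)),.045),27)
p,d=optics.get_image('side');W=cloud('side',d);cv2.imwrite('pics/s9.png',cv2.resize(p[60:240,190:430],None,fx=3,fy=3))
for q in ('scan_eye','scanner'):
    for r in models.landmark_of('side',q)[:2]:
        a,b=np.round(r['point']).astype(int);print(q,r['confidence'],(a,b),W[b,a])
```

```text
t 44.4 pos [0.5247 0.2923 0.0422] yaw 26.9 w 0.0387 | twist first -0.0007 then travel [ 0.02   0.009 -0.028]
scan_eye 0.74 (np.int64(306), np.int64(141)) [0.59642292 0.32078624 0.09853355]
scan_eye 0.74 (np.int64(168), np.int64(158)) [0.21517019 0.4278023  0.04523219]
scanner 0.9 (np.int64(284), np.int64(164)) [0.51591377 0.26675978 0.08361278]
scanner 0.74 (np.int64(441), np.int64(302)) [ 0.74919188 -0.25208087  0.0521997 ]
```

View pics/s9.png

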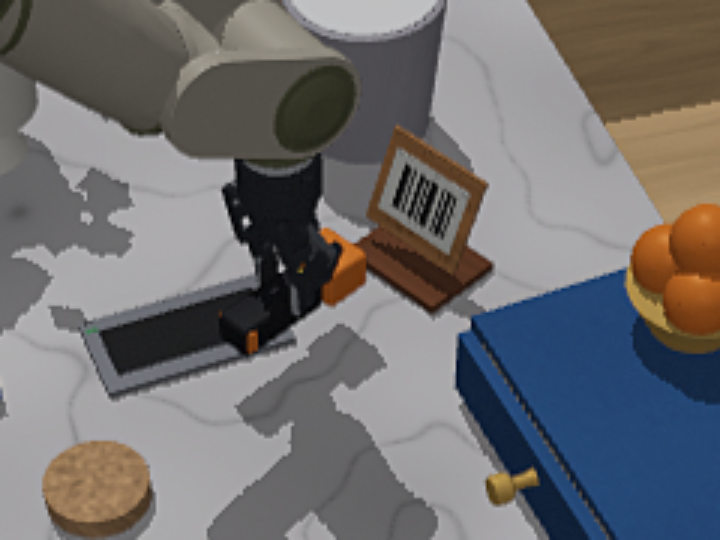

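The scanner is level and points at the barcode (crop ~(425,200)) from about 100 mm. The head top at z≈0.0985 puts the eye near 0.079, so I'll hold here.

step_arm(fingers=[1, 1, 1, 1, 1, 1, 1, 1, 1, 1], travel=[[0.02, 0, -0.02], [0, 0, 0], [0, 0, 0], [0, 0, 0], [0, 0, 0], [0, 0, 0], [0, 0, 0], [0, 0, 0], [0, 0, 0], [0, 0, 0]], twist=[0, 0, 0, 0, 0, 0, 0, 0, 0, 0])

```text
time_s: 45.82
position: [0.5269, 0.2929, 0.0443]
tool_rot: [[0.892, 0.452, -0.0], [0.452, -0.892, 0.0], [-0.0, -0.0, -1.0]]
ft_force: [-0.5, -0.4, -2.4]
grip_width: 0.0385
gripper_force: 61.1
```

step_arm(fingers=[1, 1, 1, 1, 1, 1, 1, 1, 1, 1], travel=[[0, 0, 0], [0, 0, 0], [0, 0, 0], [0, 0, 0], [0, 0, 0], [0, 0, 0], [0, 0, 0], [0, 0, 0], [0, 0, 0], [0, 0, 0]], twist=[0, 0, 0, 0, 0, 0, 0, 0, 0, 0])

```text
time_s: 47.08
position: [0.5269, 0.2929, 0.0443]
tool_rot: [[0.892, 0.452, 0.0], [0.452, -0.892, 0.0], [0.0, 0.0, -1.0]]
ft_force: [-0.1, 0.2, -2.5]
grip_width: 0.0388
gripper_force: 61.1
```

Run:
```python
from h import *
s=monitor.observe();t=np.array(s['position']);R=np.array(s['tool_rot'])
lab=np.array([.689,.375,.082])
for n in ('side','scene'):
    p,d=optics.get_image(n);W=cloud(n,d);h=cv2.cvtColor(p,cv2.COLOR_BGR2HSV)
    L=(W-t)@R
    m=(h[...,0]<20)&(h[...,1]>150)&(h[...,2]>120)&(L[...,0]>.02)&(L[...,0]<.11)&(abs(L[...,1])<.05)&(W[...,2]>.03)&(W[...,2]<.15)
    Q=W[m];q=L[m];print(n,m.sum(),'x',np.round(np.percentile(q[:,0],[2,98]),3),'y',np.round(np.percentile(q[:,1],[2,98]),3),'z',np.round(np.percentile(Q[:,2],[2,50,90,98]),3))
print('label in tool',(lab-t)@R)
plan((.4311,.3443,.06),7.4)
```

```text
side 81 x [0.037 0.079] y [-0.023  0.028] z [0.085 0.099 0.102 0.103]
scene 196 x [0.033 0.08 ] y [-0.025  0.03 ] z [0.092 0.1   0.104 0.106]
label in tool [ 1.81666727e-01 -1.16712039e-05 -3.76422277e-02]
t 47.2 pos [0.5269 0.2929 0.0443] yaw 26.9 w 0.0382 | twist first 0.1082 then travel [-0.884 -0.633 -0.157]
```

step_arm(fingers=[1, 1, 1, 1, 1, 1, 1, 1, 1, 1], travel=[[-0.15, -0.24, -0.06], [-0.18, -0.25, -0.06], [-0.18, -0.25, -0.06], [-0.12, -0.15, 0], [0, 0, 0], [0, 0, 0], [0, 0, 0], [0, 0, 0], [0, 0, 0], [0, 0, 0]], twist=[0, 0, 0, 0, 0.036, 0.036, 0.036, 0, 0, 0])

```text
time_s: 48.42
position: [0.4304, 0.3439, 0.0623]
tool_rot: [[0.991, 0.13, -0.0], [0.13, -0.991, 0.0], [-0.0, -0.0, -1.0]]
ft_force: [-1.0, -0.0, -2.5]
grip_width: 0.0385
gripper_force: 61.1
```

Run:
```python
from h import *
plan((.4311,.3443,-.006),7.4)
```

```text
t 48.4 pos [0.4304 0.3439 0.0623] yaw 7.5 w 0.0385 | twist first 0.0005 then travel [ 0.007 -0.004  0.683]
```

step_arm(fingers=[1, 1, 1, 1, 1, 1], travel=[[0, 0.03, 0.2], [0, 0, 0.25], [0, 0, 0.15], [0, 0, 0.05], [0, 0, 0.02], [0, 0, 0]], twist=[0, 0, 0, 0, 0, 0])

```text
time_s: 49.18
position: [0.4312, 0.341, -0.0042]
tool_rot: [[0.992, 0.129, 0.001], [0.129, -0.992, 0.0], [0.001, -0.0, -1.0]]
ft_force: [0.6, 0.4, -2.0]
grip_width: 0.0386
gripper_force: 61.1
```

Not in contact yet (at grasp the TCP was at -0.0064), so I'll lower another 2 mm.

step_arm(fingers=[1, 1, 1], travel=[[0, 0, 0.02], [0, 0, 0.01], [0, 0, 0]], twist=[0, 0, 0])

```text
time_s: 49.55
position: [0.4312, 0.341, -0.0064]
tool_rot: [[0.992, 0.129, 0.001], [0.129, -0.992, 0.001], [0.002, -0.0, -1.0]]
ft_force: [-2.8, -2.2, 8.2]
grip_width: 0.0389
gripper_force: 62.3
```

step_arm(fingers=[0.2, -0.3, -1, -1, -1, -1], travel=[[0, 0, 0], [0, 0, 0], [0, 0, 0], [0, 0, 0], [0, 0, 0], [0, 0, 0]], twist=[0, 0, 0, 0, 0, 0])

```text
time_s: 50.3
position: [0.4309, 0.3408, -0.0077]
tool_rot: [[0.992, 0.129, -0.0], [0.129, -0.992, -0.0], [-0.0, 0.0, -1.0]]
ft_force: [0.4, -0.8, 1.2]
grip_width: 0.0854
gripper_force: 0.0
```

step_arm(fingers=[-1, -1, -1, -1, -1, -1, -1, -1, -1, -1], travel=[[0, 0, -0.2], [0, 0, -0.4], [0, 0, -0.5], [0, 0, -0.5], [0, 0.4, 0], [0, 0.5, 0], [0, 0.5, 0], [0, 0.5, 0], [0, 0.5, 0], [0, 0.2, 0]], twist=[0, 0, 0, 0, 0, 0, 0, 0, 0, 0])

```text
time_s: 51.55
position: [0.4647, 0.0808, 0.1524]
tool_rot: [[0.992, 0.127, 0.0], [0.127, -0.992, -0.0], [0.0, 0.0, -1.0]]
ft_force: [0.5, 0.9, -0.4]
grip_width: 0.0854
gripper_force: 0.0
```

Run:
```python
from h import *
plan((.43,.1,.14),7.4)
for n in ('side','scene'):
    p,d=optics.get_image(n);W=cloud(n,d);cv2.imwrite(f'pics/{n}10.png',p)
    for q in ('scanner','pad'):
      for r in models.trace(n,q)[:2]:
        if r['confidence']>.3: print(n,q,round(r['confidence'],2),*pose(W,r['mask']))
    reg=(W[...,0]>.33)&(W[...,0]<.55)&(W[...,1]>.25)&(W[...,1]<.44)
    a=W[reg&(W[...,2]>.036)&(W[...,2]<.07)]
    r=cv2.minAreaRect(a[:,:2].astype(np.float32));print(n,len(a),r,np.round(np.percentile(a[:,2],[50,98]),3))
```

```text
t 51.5 pos [0.4647 0.0808 0.1524] yaw 7.3 w 0.0854 | twist first -0.0006 then travel [-0.319 -0.235  0.124]
side scanner 0.87 [0.2229 0.3794] 0.1537 0.0557 95.0 [0.0338 0.0453] 762
side scanner 0.65 [ 0.7382 -0.316 ] 0.1239 0.0717 70.9 [0.1336 0.2209] 1957
side pad 0.88 [0.4142 0.34  ] 0.1414 0.106 5.8 [0.008  0.0143] 403
side pad 0.64 [0.4243 0.3519] 0.1249 0.0834 3.0 [0.0384 0.0517] 802
side 477 ((0.4249454736709595, 0.3420267701148987), (0.12496384978294373, 0.060053229331970215), 5.291720867156982) [0.042 0.053]
scene scanner 0.92 [0.4414 0.3359] 0.1499 0.0637 9.8 [0.0405 0.0534] 665
scene pad 0.84 [0.4396 0.3403] 0.1909 0.1024 5.0 [0.0083 0.0163] 386
scene pad 0.45 [ 0.2617 -0.3275] 0.0483 0.0454 126.8 [0.0846 0.0949] 367
scene 462 ((0.44180047512054443, 0.33761152625083923), (0.14877405762672424, 0.06253224611282349), 8.210128784179688) [0.044 0.054]
```

View pics/side10.png

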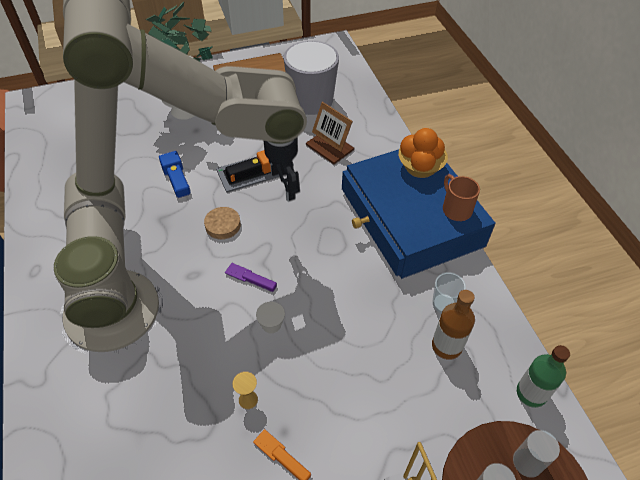

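The scanner lies flat on its pad (245,170), within a few millimetres of centre and aligned with it. The drawer is home, the bystanders haven't moved, and the arm is clear, so I'm handing in.

```bash
python3 -c "
from rig import close_job
print(close_job())"
```

```text
the job is handed in; nothing more can be done
None
```

I've handed in the job: all four tools are in the drawer, which is pushed home; the scanner was held on the barcode for over 2 s and is back upright on its pad. The hand-in returned no verdict.

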